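Fill the empty bays of the cassette rack

TASK

Two of the four bays in the sloping rack are empty: load each of them with one of the two loose long cassettes from the bench, nose tucked under the bay's lip at the low end and tail pressed down past the spring latch until it is fully home on the bay floor. Leave the cassettes already in the rack, the short blank block, the bottle and the mouse where they are.

Things in the scene. Friction and masses are not known exactly. Their poses are not given: they have to be found in the camera images.
- rack: dark steel frame standing fixed on the bench, 200 x 330 mm, carrying four bays side by side, 78 mm apart along its y. Origin: centre of its underside, on the bench; x points away from the robot (up the slope), z up. The bay floors slope at 16 degrees (0.28 rad), low end towards the robot.
- bay_a: one of four identical aluminium bays; which stands where in the row, and which two are empty, changes. Origin: centre of the bay's floor; x along the bay, up the slope; z square to the sloping floor. In every bay (mm): floor z 0; low-end wall face at x -70; lip on it overhanging from x -70 to -58, underside z 18, top z 24; side rails with inner faces y +-31, tops z 10
- bay_b: a bay like bay_a. In every bay, high end (mm): two stops, faces x 60, tops z 12; between them (y -12 to 12) a spring latch, a diamond-section steel bar, its point at x 53, z 17, its top at x 60, z 24. Pushed down on by a tail it yields away from the bay (about 10 to 20 N pressed on the block's top near the tail; its weight is not enough), then springs back over the tail
- bay_c: a bay like bay_a. In every bay: lip and latch leave no room to put a cassette in flat. It goes in nose first with its tail raised 12 to 16 degrees above the bay floor (28 to 32 degrees from level), nose slid along the floor under the lip up to the wall, then the tail is pressed down past the latch
- bay_d: a bay like bay_a. In every bay: a cassette that is home lies flat on the floor, its axes along the bay's, its origin within 3 mm of the bay's along x and y
- cassette_p: one of four identical grey plastic cassettes with a black grip rib, 126 mm long, 0.17 to 0.36 kg: two are home in the rack, two lie loose and level on the bench, rib up, nose roughly towards the robot (yaw within 0.6 rad). Origin: centre of the underside of the main block; x points from nose to tail, z up
- cassette_q: a cassette like cassette_p. Every cassette, in its frame (mm): main block x -48 to 48, y -28 to 28, z 0 to 24; nose x -68 to -48, 40 wide, z 0 to 12; shorter tail x 48 to 58, 40 wide, z 0 to 10; grip rib on top x -33 to 17, 14 wide (y -7 to 7), z 24 to 52. The block's top from x 17 to 48 is bare: the place to press the tail down
- cassette_r: a cassette like cassette_p
- cassette_s: a cassette like cassette_p
- tail_p (a point): end of the tail of cassette_p, on the underside: 58 mm along +x from its origin
- tail_q (a point): end of the tail of cassette_q, on the underside: 58 mm along +x from its origin
- tail_r (a point): end of the tail of cassette_r, on the underside: 58 mm along +x from its origin
- tail_s (a point): end of the tail of cassette_s, on the underside: 58 mm along +x from its origin
- blank: bystander: short blank block of the same grey plastic with a rib, 70 x 56 mm, 52 mm high with its rib, no nose and no tail; loose on the bench. Origin: centre of its underside
- bottle: bystander: clear glass bottle with blue cap, 66 mm across, 150 mm high, standing loose. Origin: centre of its underside
- mouse: bystander: black computer mouse, 105 x 60 x 34 mm, loose. Origin: centre of its underside
Not all that is in view belongs to the job. Leave any green look-alike of the cassette_r alone. What is shaped like the cassette_s but orange is not meant.

How it is judged:
By the outcome, as a careful person would: the job done as asked, in the order asked, and still so for the second after the job is handed in, with the robot touching nothing.
It also fails if it takes over 67 s, if anything falls off the work surface, if the arm or the gripper's body presses on something with over 40 N, if the wrist force passes 120 N, or if a joint passes its speed limit or range.

ROBOT

A 6-joint arm with a two-finger parallel gripper is mounted at the origin on the work surface. World frame = base frame: x ahead of the robot, y to its left, z up, the work surface at z = 0. Lengths are in mm, angles in rad, forces in N, time in s.
With the tool pointing down it reaches from about 275 to 1000 mm from the base axis. Payload 8.4 kg.
Tool frame: the origin (TCP) lies midway between the tips of the shut fingers; the grasp point (between the pads) lies 19 mm behind it; z points along the fingers, y is the line along which they close (so a half turn about z gives the same grasp; the last joint's range is limited). The gripper opens to 85 mm and grips with 20 to 120 N. Pads are 22 mm wide; open, the fingers measure 114 mm over their backs; the gripper's body (76 mm by 85 mm) begins 54 mm behind the grasp point. The pads swing forward as they close: fully open they stand 13 mm farther back than shut.
Start: joints at [1.115, 0.353, 1.633, -0, 1.155, -0.002], TCP at [273.989, 561.745, 210.981] pointing down, gripper open.
Joint ranges: [-2.63, 2.63], [-0.92, 2.1], [0.06, 2.66], [-1.3, 4.44], [0, 2.69], [-3.02, 3.02]. Speed limits (rad/s): [2.22, 2.22, 2.79, 3.14, 3.14, 3.14].

INTERFACE

Orientations are given as [roll, pitch, yaw] about the fixed x, y, z axes, in that order (R = Rz(yaw) Ry(pitch) Rx(roll)).
In Python, from rig import r, cams gives the robot as it stands. The module is installed in compiled form; this text tells all that it offers.
- The arm moves only by the tool send_rows, never from a script. Its argument "targets" is one flat list of numbers, 7 for each row, row after row: the shift along the tool's x, y, z in m, then the turn, a rotation vector about the tool's x, y, z in rad, then the opening, from -1 (shut) to 1 (fully open). In form: [tx, ty, tz, wx, wy, wz, fingers, tx, ty, tz, wx, wy, wz, fingers, ...]. A call has 1 to 12 rows; each row is the pose to reach, as a shift and turn from the pose commanded when the call began, along the tool's axes at that moment; what a row does not reach only later rows make up. A row lasts 1/12 s, in which the tool goes at most 41.7 mm and 7.16 degrees, less where a joint would pass 70% of its speed; a pose out of reach is approached as far as the arm can. A call with a gripper value outside its range is refused whole. The fingers move at their own pace and stop on an object; "grip_force" is the grip in N (left out, the last holds). Time passes only in rows, so rows that repeat a pose let the fingers close. It gives the time, the measured TCP pose, the force, the opening and the grip force at its end, in the units of the state.
- r.sense(): the state, without advancing time (a new reading comes with each control period).
- cams.grab_frame(name): name is "scene" or "top"; returns a dict with "color" (384x512x3 uint8, blue, green, red), "fx", "fy", "cx", "cy" (pixels), "xyz" and "attitude" of the camera in the world. Camera axes: x right, y down, z forward; pixel columns grow to the right and rows downward; lengths in mm; the calibration is good to about 2 mm. A picture is of the moment at which its call begins. There is no depth.
- r.sign_off(): hands the job in; it is judged then, once.
The state is a dict: "clock": time; "qpos": joint angles; "qvel": joint speeds; "joint_efforts": joint torques, N m; "eef_pos": TCP position; "tcp_rot": TCP orientation; "contact_force": force on the tool from outside, world axes, zero at the start; "wrist_torque": the same for the moment, N m; "opening": opening from 0.0 (shut) to 1.0 (fully open); "grasp_force": force on a finger pad.
Only numpy, scipy, OpenCV 4.12 (cv2) and the standard library are available. Lean on these libraries where they do the work, as an engineer would, in place of code of your own. Each camera call takes 0.05 s, during which the arm holds its last target. There are 200 camera calls.

## Working session

There is one attempt and no reset: what is moved stays moved. The work goes in short steps, Python scripts to look and compute and a tool call to move; the robot and the scene stay as the last step left them, time stands still between calls to the robot, and variables do not carry over. Pictures are saved under pics/ and viewed, at most 10 in all, crops included, and the job is handed in when it is done.

Besides the shell and the picture viewer there is one more tool, called after "Request:" as a command line: name --argument value ..., lists and objects as JSON in quotes. send_rows: Moves the arm, as the interface text tells. Its arguments: {"type":"object","properties":{"targets":{"type":"array"},"grip_force":{"type":"number"}},"required":["targets"]}

```bash
mkdir -p pics
python3 - <<'E'
from rig import r,cams
import cv2,json
for n in("scene","top"):
    f=cams.grab_frame(n); cv2.imwrite(f"pics/{n}0.png",f["color"])
    print(n,{k:v for k,v in f.items() if k!="color"})
print(r.sense())
E
```

```text
scene {'fx': 440.54823752121445, 'fy': 440.54823752121445, 'cx': 250.158597552177, 'cy': 193.18392233767088, 'xyz': array([1439.60361664,  260.90861388,  958.75467297]), 'attitude': array([-2.33744169,  0.02085775,  1.88769098])}
top {'fx': 419.5961635200764, 'fy': 419.5961635200764, 'cx': 257.89093887798504, 'cy': 191.26350811454344, 'xyz': array([ 399.28943394,  -52.17573513, 1513.22021082]), 'attitude': array([-3.03191953,  0.00871707, -1.58669757])}
{'clock': 0.1, 'qpos': array([ 1.11457977e+00,  3.53567791e-01,  1.63403532e+00, -1.24871599e-05,
        1.15518266e+00, -2.40070166e-03]), 'qvel': array([-0.00018775, -0.00023814, -0.00176904,  0.00069509, -0.00090877,
       -0.00049219]), 'joint_efforts': array([ 1.49525840e-03, -6.06364989e+01, -3.42813706e+01,  8.86457337e-05,
        3.94285118e-03, -2.16419573e-05]), 'eef_pos': array([273.8134409 , 561.34955093, 210.354153  ]), 'tcp_rot': array([-3.14039952e+00,  8.55375090e-06,  2.68778185e+00]), 'contact_force': array([0.21642174, 0.94182585, 0.15322871]), 'wrist_torque': array([ 0.05505513,  0.00039428, -0.00287123]), 'grasp_force': 0.0, 'opening': 0.9971730384100483}
```

View pics/top0.png

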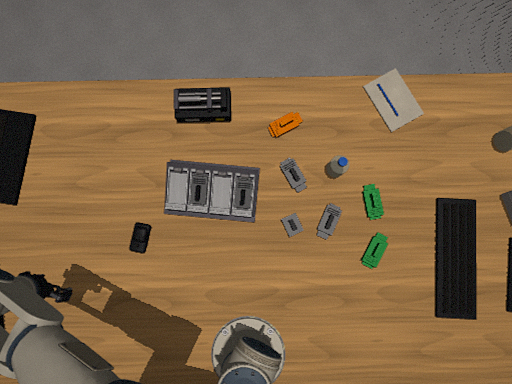

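View pics/scene0.png

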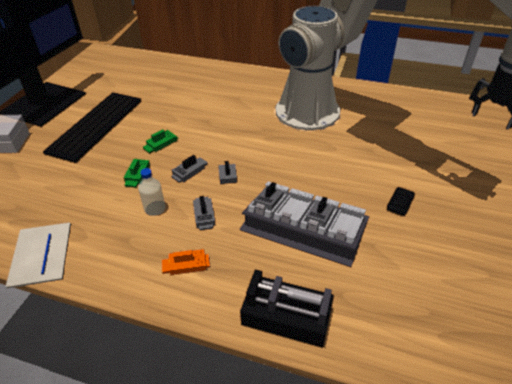

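The top view shows these things that could be taken for a loose cassette:
- grey long blocks at (292,175) and (329,221)
- the grey short blank at (291,225)
- green look-alikes at (373,202) and (375,250)
- an orange look-alike at (285,125)
- cassettes already home in the rack at (199,188) and (243,194)

The empty bays are near (177,187) and (221,192). I choose the two long grey blocks and will check them in one close crop.

Run:
```python
import cv2,numpy as np
t=cv2.imread("pics/top0.png")[150:255,155:355]; s=cv2.imread("pics/scene0.png")[145:265,165:375]
t=cv2.resize(t,None,fx=3.8,fy=3.8,interpolation=cv2.INTER_CUBIC)[:, :760]; 
cv2.imwrite("pics/crop_top.png",t)
hsv=cv2.cvtColor(cv2.imread("pics/top0.png"),cv2.COLOR_BGR2HSV)
for p in[(292,175),(329,225),(300,200),(315,190),(291,228),(250,240)]: print(p,hsv[p[1],p[0]])
hsv=cv2.cvtColor(cv2.imread("pics/scene0.png"),cv2.COLOR_BGR2HSV)
for p in[(204,215),(190,170),(225,200),(215,230)]: print(p,hsv[p[1],p[0]])
```

```text
(292, 175) [ 0  0 34]
(329, 225) [165  38  54]
(300, 200) [ 16 138 152]
(315, 190) [ 16 146 169]
(291, 228) [34 25 83]
(250, 240) [ 16 146 145]
(204, 215) [30  4 62]
(190, 170) [135   5 102]
(225, 200) [ 15 143 202]
(215, 230) [ 17 144 206]
```

View pics/crop_top.png

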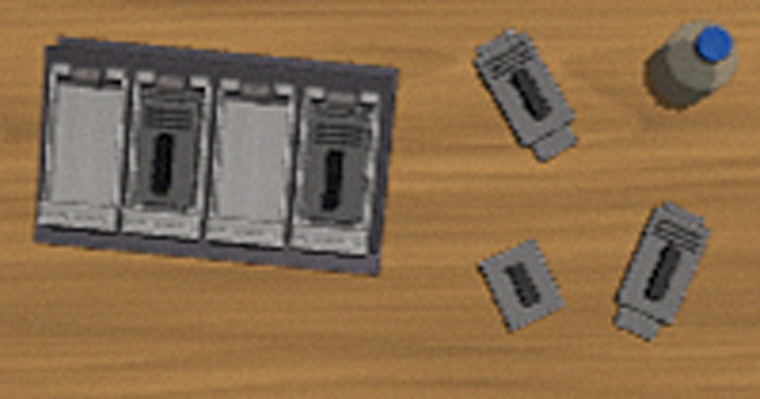

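The crop confirms two long grey cassettes with a nose and grooved tail, at (293,175) and (329,221). The short block at (291,225) has no nose. The empty bays are 1st and 3rd from the left. Next I fit the poses in both cameras.

```bash
cat > fit.py <<'E'
import cv2,numpy as np
from scipy.spatial.transform import Rotation as R
from scipy.optimize import minimize
from rig import r,cams
def rpy(a): return R.from_euler('xyz',a).as_matrix()
def proj(f,P):
    c=(np.asarray(P)-f["xyz"])@rpy(f["attitude"]); return np.c_[f["fx"]*c[:,0]/c[:,2]+f["cx"],f["fy"]*c[:,1]/c[:,2]+f["cy"]]
def box(x0,x1,y0,y1,z0,z1): return np.array([[x,y,z] for x in(x0,x1) for y in(y0,y1) for z in(z0,z1)],float)
CAS=[box(-48,48,-28,28,0,24),box(-68,-48,-20,20,0,12),box(48,58,-20,20,0,10),box(-33,17,-7,7,24,52)]
def render(f,parts,roi,S=4):
    """antialiased silhouette of convex parts (world pts) in roi (u0,v0,u1,v1)"""
    u0,v0,u1,v1=roi; m=np.zeros(((v1-v0)*S,(u1-u0)*S),np.uint8)
    for P in parts:
        q=(proj(f,P)-[u0-.5,v0-.5])*S-.5
        h=cv2.convexHull(q.astype(np.float32))
        cv2.fillConvexPoly(m,np.round(h*16).astype(np.int32),255,shift=4)
    return cv2.resize(m,(u1-u0,v1-v0),interpolation=cv2.INTER_AREA)/255.
def grey(f,roi):
    u0,v0,u1,v1=roi; s=cv2.cvtColor(f["color"],cv2.COLOR_BGR2HSV)[v0:v1,u0:u1,1].astype(float)
    return np.clip((110-s)/60,0,1)
E
python3 - <<'E'
from fit import *
F={n:cams.grab_frame(n) for n in("top","scene")}
np.save("F.npy",F,allow_pickle=True)
def fit(x0,rois):
    def cost(p,cams_):
        T=[P@rpy([0,0,p[2]]).T+[p[0],p[1],0] for P in CAS]
        return sum(((render(F[n],T,rois[n])-grey(F[n],rois[n]))**2).mean()*1e3 for n in cams_)
    for c in(["top"],["scene"],["top","scene"]):
        b=min((minimize(cost,np.array(x0)+d,args=(c,),method='Nelder-Mead',options=dict(initial_simplex=np.array(x0)+d+np.array([[0,0,0],[12,0,0],[0,12,0],[0,0,.2]]))) for d in([0,0,0],[8,-8,.1],[-8,8,-.1])),key=lambda o:o.fun)
        print(c,b.x.round(3),round(b.fun,2))
# seed: top pixel -> plane z=24
def back(f,u,v,z):
    d=rpy(f["attitude"])@[(u-f["cx"])/f["fx"],(v-f["cy"])/f["fy"],1]; return f["xyz"]+d*(z-f["xyz"][2])/d[2]
for nm,(u,v),yaw,rs in(("A",(293,175),.5,(185,188,222,238)),("B",(329,221),-.35,(165,148,212,188))):
    p=back(F["top"],u,v,20); print(nm,p.round(0))
    fit([p[0],p[1],yaw],{"top":(u-20,v-24,u+20 if nm=="A" else u+19,v+24) if nm=="B" else (u-22,v-24,u+22,v+22),"scene":rs})
# home ribs seeds, rack corners
for u,v in((168,160),(164,214),(260,167),(255,221)): print("rack",back(F["top"],u,v,0).round(0),back(F["top"],u,v,60).round(0))
c=cv2.resize(F["scene"]["color"][178:263,238:372],None,fx=5.9,fy=5.9,interpolation=cv2.INTER_CUBIC); cv2.imwrite("pics/crop_scene.png",c)
E
```

```text
A [ 621. -169.   20.]
['top'] [ 6.28888e+02 -1.68465e+02  4.97000e-01] 12.13
['scene'] [ 6.28846e+02 -1.71811e+02  5.02000e-01] 29.03
['top', 'scene'] [ 6.29633e+02 -1.70117e+02  4.77000e-01] 51.84
B [ 454. -292.   20.]
['top'] [ 4.58528e+02 -2.93629e+02 -4.40000e-01] 12.81
['scene'] [ 4.58557e+02 -2.97768e+02 -3.77000e-01] 63.94
['top', 'scene'] [ 4.59177e+02 -2.94281e+02 -4.30000e-01] 82.96
rack [687. 286.   0.] [676. 273.  60.]
rack [489. 299.   0.] [486. 285.  60.]
rack [655. -51.   0.] [645. -51.  60.]
rack [459. -30.   0.] [456. -30.  60.]
```

View pics/crop_scene.png

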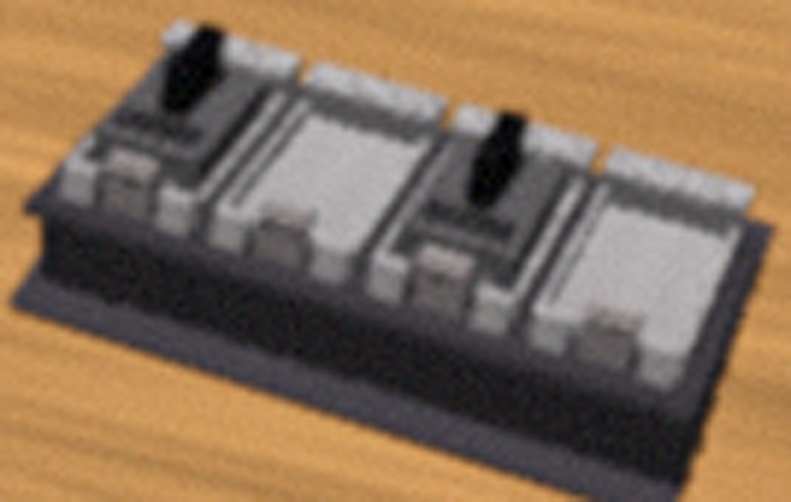

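```bash
cat > rackfit.py <<'E'
from fit import *
F=np.load("F.npy",allow_pickle=True).item()
ROI={"top":(160,154,264,226),"scene":(238,178,372,256)}
OCC=[39,-117]; S=4
def bayparts(y,occ,w,t):
    L=[(1,box(-70,70,-w,w,-4,0)),(2,box(-70,60,31,w,0,10)),(2,box(-70,60,-w,-31,0,10))]
    if occ: L+=[(3,CAS[0]),(3,CAS[2])]
    L+=[(4,box(-70-t,-70,-w,w,0,24)),(5,box(-70-t,-58,-w,w,18,24)),(6,box(60,70,12,w,0,12)),(6,box(60,70,-w,-12,0,12)),(7,box(53,67,-12,12,10,24))]
    if occ: L+=[(8,CAS[3])]
    return [(l,P+[0,y,0]) for l,P in L]
def pose(p): return rpy([0,0,p[3]])@rpy([0,-.28,0])
def labels(f,roi,p):
    u0,v0,u1,v1=roi; m=np.zeros(((v1-v0)*S,(u1-u0)*S),np.uint8)
    for y in(117,39,-39,-117):
        for l,P in bayparts(y,y in OCC,p[4],p[5]):
            q=(proj(f,P@pose(p).T+p[:3])-[u0-.5,v0-.5])*S-.5
            cv2.fillConvexPoly(m,np.round(cv2.convexHull(q.astype(np.float32))*16).astype(np.int32),l,shift=4)
    return m
def cost(p,names=("top","scene"),ret=False):
    c=0; out={}
    for n in names:
        f=F[n]; u0,v0,u1,v1=ROI[n]; m=labels(f,ROI[n],p)
        A=np.stack([cv2.resize((m==k).astype(np.float32),(u1-u0,v1-v0),interpolation=cv2.INTER_AREA) for k in range(9)],-1)
        img=cv2.cvtColor(f["color"],cv2.COLOR_BGR2GRAY)[v0:v1,u0:u1].astype(float)
        k=cv2.erode((grey(f,ROI[n])>.6).astype(np.uint8),np.ones((2,2)))>0
        a,b=A[k],img[k]; x=np.linalg.lstsq(a.T@a+1e-3*np.eye(9),a.T@b,rcond=None)[0]
        c+=((a@x-b)**2).mean(); out[n]=(A@x,img)
    return out if ret else c
if __name__=="__main__":
    step=np.array([15,10,15,.05,2,3])
    def run(x0,names):
        best=None
        for d in([0]*6,[8,-5,10,.02,0,0],[-8,5,20,-.02,0,0]):
            s=np.array(x0)+d; sx=np.vstack([s]+[s+np.eye(6)[i]*step for i in range(6)])
            o=minimize(cost,s,args=(names,),method='Nelder-Mead',options=dict(initial_simplex=sx,maxiter=600,xatol=.02,fatol=.01))
            print(names,o.x.round(3),round(o.fun,1)); best=o if best is None or o.fun<best.fun else best
        return best.x
    p=run([570,120,50,-.09,36,6],("top","scene")); np.save("rack.npy",p)
    for n,(a,b) in cost(p,ret=True).items():
        cv2.imwrite(f"pics/chk_{n}.png",cv2.resize(np.vstack([a,b]).clip(0,255).astype(np.uint8),None,fx=3.7,fy=3.7))
E
time python3 rackfit.py
python3 - <<'E'
import cv2,numpy as np
a=cv2.imread("pics/chk_top.png");b=cv2.imread("pics/chk_scene.png")
h=max(a.shape[0],b.shape[0]); c=np.hstack([cv2.copyMakeBorder(i,0,h-i.shape[0],0,0,cv2.BORDER_CONSTANT) for i in(a,b)])
cv2.imwrite("pics/chk.png",cv2.resize(c,None,fx=min(1,800/c.shape[1]),fy=min(1,800/c.shape[1])))
E
```

```text
('top', 'scene') [ 5.69784e+02  1.25002e+02  3.93780e+01 -1.14000e-01  3.77300e+01
  6.82100e+00] 1169.8
('top', 'scene') [ 5.79290e+02  1.24116e+02  4.99140e+01 -1.10000e-01  3.43010e+01
  1.66160e+01] 1105.1
('top', 'scene') [ 5.72303e+02  1.25794e+02  4.19030e+01 -1.14000e-01  3.55870e+01
  9.26200e+00] 1143.4
real	0m8.500s
user	0m8.851s
sys	0m2.120s
```

View pics/chk.png

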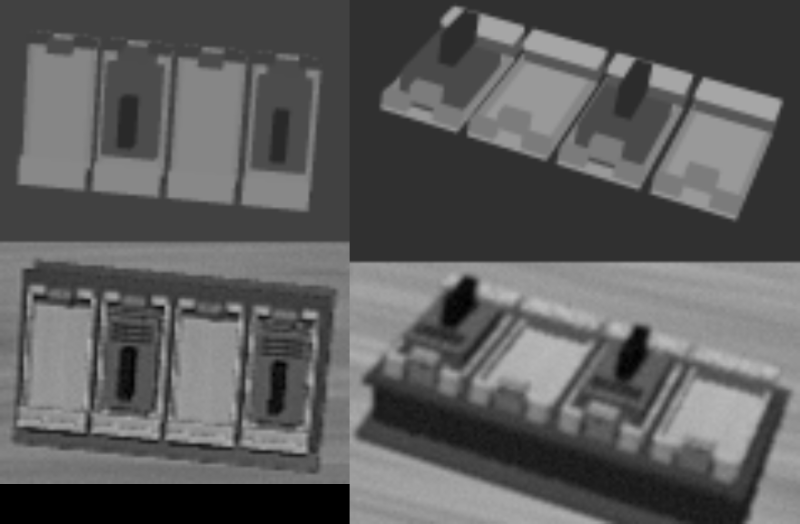

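The check shows the model roughly on the image, but wall thickness and height trade off against each other. I'll refine with per-face shading and cross-check with the black ribs.

```bash
cat > rackfit2.py <<'E'
from fit import *
F=np.load("F.npy",allow_pickle=True).item()
ROI={"top":(160,154,264,226),"scene":(238,178,372,256)}
OCC=[39,-117]; S=4
FACES=[(0,1),(0,-1),(1,1),(1,-1),(2,1)]
def bayparts(y,occ,p):
    w,t,s=p[4],p[5],p[6]
    L=[(0,box(-70-t,60+s,-w,w,-6,0)),(1,box(-70-t,-70,-w,w,0,24)),(2,box(-70,60,-w,-31,0,10)),(2,box(-70,60,31,w,0,10))]
    if occ: L+=[(3,CAS[1]),(3,CAS[0]),(3,CAS[2])]
    L+=[(1,box(-70-t,-58,-w,w,18,24))]
    if occ: L+=[(6,CAS[3])]
    L+=[(4,box(60,60+s,-w,-12,0,12)),(5,box(55,65,-12,12,12,22)),(4,box(60,60+s,12,w,0,12))]
    return [(l,P+[0,y,0]) for l,P in L]
def pose(p): return rpy([0,0,p[3]])@rpy([0,-.28,0])
N=36
def labels(f,roi,p):
    u0,v0,u1,v1=roi; m=np.zeros(((v1-v0)*S,(u1-u0)*S),np.uint8); M=pose(p)
    for y in(-117,-39,39,117):
        for l,P in bayparts(y,y in OCC,p):
            W=P@M.T+p[:3]; q=(proj(f,W)-[u0-.5,v0-.5])*S-.5
            for i,(ax,sg) in enumerate(FACES):
                e=P[:,ax]; k=np.isclose(e,e.max() if sg>0 else e.min())
                if (f["xyz"]-W[k].mean(0))@M[:,ax]*sg<=0: continue
                cv2.fillConvexPoly(m,np.round(cv2.convexHull(q[k].astype(np.float32))*16).astype(np.int32),1+l*5+i,shift=4)
    return m
def prep(n):
    u0,v0,u1,v1=ROI[n]; f=F[n]
    g=(grey(f,ROI[n])>.6).astype(np.uint8); g=cv2.morphologyEx(g,cv2.MORPH_CLOSE,np.ones((5,5)))
    return cv2.GaussianBlur(cv2.cvtColor(f["color"],cv2.COLOR_BGR2GRAY),(3,3),.5)[v0:v1,u0:u1].astype(float),g>0
DAT={n:prep(n) for n in ROI}
def cost(p,names=("top","scene"),ret=False):
    c=0; out={}
    for n in names:
        m=labels(F[n],ROI[n],p); img,k=DAT[n]; h,w=img.shape; ls=np.unique(m)
        A=np.stack([cv2.resize((m==j).astype(np.float32),(w,h),interpolation=cv2.INTER_AREA) for j in ls],-1)
        a,b=A[k],img[k]; x=np.linalg.solve(a.T@a+.5*np.eye(len(ls)),a.T@b)
        c+=((a@x-b)**2).mean(); out[n]=(A@x,img*k)
    return out if ret else c+((p[6]-10)/20)**2+((p[5]-6)/20)**2
step=np.array([12,8,12,.04,2,3,4])
def run(x0,names,starts):
    res=[]
    for d in starts:
        s=np.array(x0)+d
        for _ in range(2):
            sx=np.vstack([s]+[s+np.eye(7)[i]*step for i in range(7)])
            o=minimize(cost,s,args=(names,),method='Nelder-Mead',options=dict(initial_simplex=sx,maxiter=500,xatol=.02,fatol=.01)); s=o.x
        res.append(o); print(names,o.x.round(3),round(o.fun,1))
    return min(res,key=lambda o:o.fun).x
if __name__=="__main__":
    st=[[0]*7,[8,-5,12,.02,0,0,0],[-6,5,20,-.02,0,0,0],[10,0,0,0,0,-2,2]]
    p=run([570,124,45,-.11,36,6,10],("top","scene"),st); np.save("rack.npy",p)
    for n in("top","scene"): print(n,cost(p,(n,)).round(1))
    ims=[cv2.resize(np.vstack([a,b]).clip(0,255).astype(np.uint8),None,fx=3.3,fy=3.3) for a,b in cost(p,ret=True).values()]
    h=max(i.shape[0] for i in ims)
    cv2.imwrite("pics/chk2.png",np.hstack([cv2.copyMakeBorder(i,0,h-i.shape[0],0,0,cv2.BORDER_CONSTANT) for i in ims]))
E
python3 rackfit2.py
```

```text
('top', 'scene') [ 5.76800e+02  1.23951e+02  4.31580e+01 -1.14000e-01  3.58660e+01
  1.40270e+01  1.62500e+00] 681.1
('top', 'scene') [ 5.76270e+02  1.24069e+02  4.26460e+01 -1.13000e-01  3.57650e+01
  1.36790e+01  3.20100e+00] 685.2
('top', 'scene') [ 5.76407e+02  1.24024e+02  4.26830e+01 -1.13000e-01  3.58880e+01
  1.32480e+01  2.18100e+00] 682.7
('top', 'scene') [ 5.74658e+02  1.24268e+02  4.16330e+01 -1.13000e-01  3.57600e+01
  1.18230e+01  3.18700e+00] 694.2
top 321.8
scene 359.7
```

View pics/chk2.png

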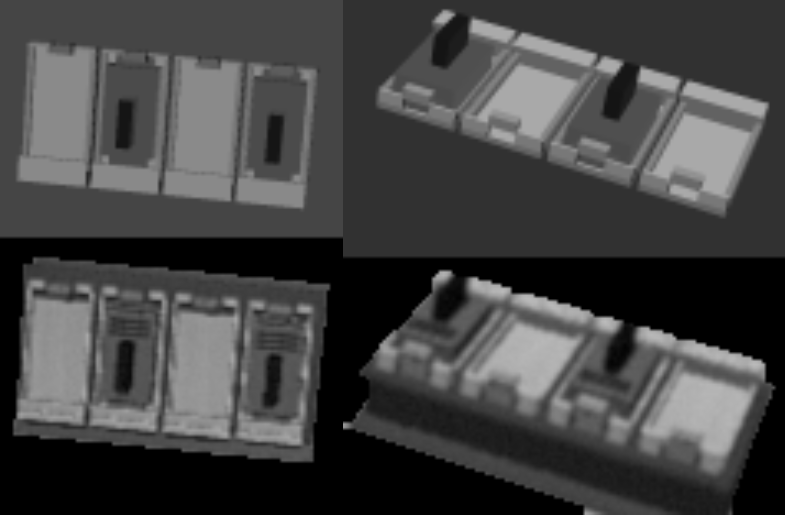

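Run:
```python
from fit import *
F=np.load("F.npy",allow_pickle=True).item()
G={n:cv2.cvtColor(F[n]["color"],cv2.COLOR_BGR2GRAY).astype(float) for n in F}
# print V profile along rib column for thresholds
RO={39:{"top":(194,176,206,206),"scene":(314,194,332,216)},-117:{"top":(238,181,251,212),"scene":(262,180,279,200)}}
# print grids
for y in RO:
  for n in RO[y]:
    u0,v0,u1,v1=RO[y][n]; print(y,n,RO[y][n]); print(G[n][v0:v1,u0:u1].astype(int))
```

```text
39 top (194, 176, 206, 206)
[[101  89  73  75  67  63  58  59  39  54  69  67]
 [ 88  83  85  91  87  91  91  94  74  82 100  99]
 [ 38  56  60  63  74  80  79  85  76  84  85  85]
 [ 54  55  44  37  42  41  37  48  41  47  54  75]
 [ 42  58  65  57  80  80  86  79  60  66  70  72]
 [ 60  57  54  42  53  45  43  47  46  48  55  69]
 [ 48  59  70  63  71  85  83  74  64  73  64  73]
 [ 61  66  47  44  51  43  46  46  43  53  51  75]
 [ 90  94  87  90  86  86  86  77  74  73  71  82]
 [ 87  83  55  22  12  28  55  79  93  87  84  92]
 [ 90  65  23   4  14   3  32  69  88  89  86  90]
 [ 93  60  21  25  23   9  21  81  85  85  79  84]
 [ 90  62  17  16  29   0  37  76  82  84  89  89]
 [ 90  59  20  19  21   0  51  83  92  84  78  88]
 [ 95  58  12  18  23   1  47  86  84  89  84  88]
 [ 85  51  24  24  23   6  56  84  88  85  86  92]
 [ 72  41  10  15  15   0  53  79  87  86  85  91]
 [ 76  38  13  26  13   5  69  91  82  86  87  87]
 [ 80  38  23  26  17   4  69  84  85  87  83  89]
 [ 73  44  11  15  20   0  74  89  84  84  81  89]
 [ 65  29  22  22  11   0  70  86  86  87  83  97]
 
[... 4628 characters left out ...]
 94  68  32   8  13  20   4  16   0   0  13  38  63  88  92]
 [111  91  85  67  25  10   8   1  12   5   8  14  29  39  78  92  89]
 [ 97  89  86  60  17   9  10   9  13   6   7  22  44  73  87  92  94]
 [ 90  87  79  53  16   4  12  12   0   9  18  50  73  82  93  97  95]
 [ 93 100  73  44  17  11  14  12   9  20  44  76  96  94  99  96  88]
 [ 90  94  75  40   8  11   4   1  20  45  73  87  96  94  93  89  92]
 [ 80  84  69  46  22  12  14  19  43  70  88  95  90  90  91  93  86]
 [ 55  66  60  56  41  45  37  45  70  94  93  94  95  97  94  83  65]
 [ 51  44  52  45  51  55  50  59  79  90  94  91  94  93  85  68  44]
 [ 43  46  49  43  44  51  45  57  68  74  85  90  97  89  73  46  33]]
```

```bash
cat > ribfit.py <<'E'
from fit import *
F=np.load("F.npy",allow_pickle=True).item()
G={n:cv2.cvtColor(F[n]["color"],cv2.COLOR_BGR2GRAY).astype(float) for n in F}
th=np.linspace(0,2*np.pi,24)
RIB=np.array([[cx+7*np.cos(t),7*np.sin(t),z] for z in(24,52) for cx,ts in((10,th),(-26,th)) for t in ts])
def cost(p,items,pitch,names):
    M=rpy([0,0,p[3]])@rpy([0,-pitch,0]); c=0
    for off,ro in items:
        P=(RIB+[0,off,0])@M.T+p[:3]
        for n in names:
            u0,v0,u1,v1=ro[n]; a=np.clip((85-G[n][v0:v1,u0:u1])/70,0,1)
            c+=((render(F[n],[P],ro[n])-a)**2).sum()
    return c
def run(x0,items,pitch,names=("top","scene"),free=(0,1,2,3)):
    free=list(free); x0=np.array(x0,float); st=np.array([8,8,8,.08])
    def g(q): p=x0.copy(); p[free]=q; return cost(p,items,pitch,names)
    s=x0[free]
    for _ in range(3):
        o=minimize(g,s,method='Nelder-Mead',options=dict(initial_simplex=np.vstack([s]+[s+np.eye(len(s))[i]*st[free][i] for i in range(len(s))]),xatol=.01,fatol=.001)); s=o.x
    p=x0.copy(); p[free]=s; print(names,p.round(3),round(o.fun,2)); return p
R39={"top":(194,184,204,202),"scene":(314,195,332,212)}; R117={"top":(238,188,249,206),"scene":(262,181,279,197)}
if __name__=="__main__":
    x0=[570,124,43,-.113]
    run(x0,[(39,R39),(-117,R117)],.28)
    for o,rr in((39,R39),(-117,R117)): run(x0,[(o,rr)],.28); 
    for x0,u,rs in(([629,-169.5,0,.49],(283,166,302,186),(193,188,217,214)),([458.5,-294.5,0,-.43],(320,213,338,232),(178,150,205,170))):
        for n in rs and G:
            pass
        it=[(0,{"top":u,"scene":rs})]
        run(x0,it,0); run(x0,it,0,free=(0,1,3)); run(x0,it,0,("top",),(0,1,3)); run(x0,it,0,("scene",),(0,1,3))
E
python3 ribfit.py
```

```text
('top', 'scene') [ 5.72849e+02  1.24618e+02  3.99510e+01 -1.05000e-01] 39.05
('top', 'scene') [ 5.73701e+02  1.24094e+02  4.00560e+01 -1.05000e-01] 18.12
('top', 'scene') [ 5.72165e+02  1.25345e+02  4.02810e+01 -9.70000e-02] 20.56
('top', 'scene') [ 6.29238e+02 -1.69550e+02 -8.45000e+00  5.09000e-01] 35.56
('top', 'scene') [ 6.30302e+02 -1.69067e+02  0.00000e+00  4.82000e-01] 44.39
('top',) [ 6.27143e+02 -1.66693e+02  0.00000e+00  5.14000e-01] 20.51
('scene',) [ 6.33527e+02 -1.68894e+02  0.00000e+00  5.05000e-01] 3.76
('top', 'scene') [ 4.62893e+02 -2.94743e+02 -1.01000e-01 -4.32000e-01] 43.74
('top', 'scene') [ 4.63115e+02 -2.95036e+02  0.00000e+00 -4.54000e-01] 43.82
('top',) [ 4.58659e+02 -2.91627e+02  0.00000e+00 -3.92000e-01] 16.81
('scene',) [ 4.64389e+02 -2.95624e+02  0.00000e+00 -4.28000e-01] 20.98
```

The ribs give a consistent row: the bay row centre is about (573, 124.5, 41), yaw -0.11. Loose A is at (629, -169.5, 0.495) and B at (459, -294.5, -0.43). Next I write the move helper.

```bash
cat > mv.py <<'E'
import numpy as np,sys
from scipy.spatial.transform import Rotation as R
from rig import r
D=np.diag([-1.,1,-1])
def rpy(a): return R.from_euler('xyz',a).as_matrix()
A=(np.array([629,-169.5,0.]),rpy([0,0,.495])); B=(np.array([459,-294.5,0.]),rpy([0,0,-.43]))
YAW=-.109
C=np.array([573,124.5,41.])
def bay(y): return C+rpy([0,0,YAW])@[0,y,0], rpy([0,0,YAW])@rpy([0,-.28,0])
def tool(cas,pt=(-8,0,27)):   # tool pose for TCP at cassette point pt
    p,M=cas; return p+M@np.array(pt,float),M@D
def tilt(b,a,nose=(-68,0,0),at=(-69,0,0)): # cassette pose with tail raised a, nose corner at bay point at
    p,M=b; Mc=M@rpy([0,-a,0]); return p+M@np.array(at,float)-Mc@np.array(nose,float),Mc
def go(t,s=None):
    s=s or r.sense(); M=rpy(s["tcp_rot"]); p,T=t
    print("target",p.round(1),"shift m",(M.T@(p-s["eef_pos"])/1000).round(4),"turn",R.from_matrix(M.T@T).as_rotvec().round(3))
def st():
    s=r.sense(); print(round(s["clock"],2),s["eef_pos"].round(1),s["tcp_rot"].round(3),"F",s["contact_force"].round(1),"T",s["wrist_torque"].round(2),"op",round(s["opening"],3),"q",s["qpos"].round(2))
E
python3 -c "
from mv import *
st(); p,T=tool(A); go((p+[0,0,100],T)); go((p,T))
b=bay(-39); print(b[0].round(1)); c=tilt(b,.244); print(tool(c)[0].round(1), R.from_matrix(tool(c)[1]).as_euler('xyz').round(3))"
```

```text
0.2 [273.8 561.5 210.5] [-3.141 -0.     2.688] F [-0.1 -0.8  0.2] T [0.01 0.02 0.02] op 0.998 q [ 1.11  0.35  1.63  0.    1.16 -0.  ]
target [ 622.  -173.3  127. ] shift m [-0.635  -0.5078  0.0839] turn [-0.001 -0.    -0.949]
target [ 622.  -173.3   27. ] shift m [-0.635  -0.5077  0.1839] turn [-0.001 -0.    -0.949]
[568.8  85.7  41. ]
[541.1  88.8  75.3] [3.142 0.524 3.033]
```

Request:
send_rows --targets '[-0.635,-0.508,0.02,0,0,-0.949,1,-0.635,-0.508,0.02,0,0,-0.949,1,-0.635,-0.508,0.02,0,0,-0.949,1,-0.635,-0.508,0.02,0,0,-0.949,1,-0.635,-0.508,0.02,0,0,-0.949,1,-0.635,-0.508,0.02,0,0,-0.949,1,-0.635,-0.508,0.02,0,0,-0.949,1,-0.635,-0.508,0.02,0,0,-0.949,1,-0.635,-0.508,0.02,0,0,-0.949,1,-0.635,-0.508,0.02,0,0,-0.949,1,-0.635,-0.508,0.02,0,0,-0.949,1,-0.635,-0.508,0.02,0,0,-0.949,1]' --grip_force 60

```text
clock: 1.2
eef_pos: [481.1, 124.3, 199.3]
tcp_rot: [-3.142, 0.0, -2.646]
contact_force: [1.1, 0.4, 0.5]
opening: 0.998
grasp_force: 0.0
```

```bash
python3 -c "
from mv import *
st(); p,T=tool(A); go((p+[0,0,100],T)); go((p,T))"
```

```text
1.2 [481.1 124.3 199.3] [-3.142  0.    -2.646] F [1.1 0.4 0.5] T [-0.03  0.01  0.06] op 0.998 q [ 0.25  0.17  1.91  0.    1.06 -1.82]
target [ 622.  -173.3  127. ] shift m [ 0.0176 -0.3288  0.0723] turn [-0.  0.  0.]
target [ 622.  -173.3   27. ] shift m [ 0.0176 -0.3288  0.1723] turn [-0.  0.  0.]
```

Request:
send_rows --targets '[0.0176,-0.3288,0.05,0,0,0,1,0.0176,-0.3288,0.05,0,0,0,1,0.0176,-0.3288,0.05,0,0,0,1,0.0176,-0.3288,0.05,0,0,0,1,0.0176,-0.3288,0.05,0,0,0,1,0.0176,-0.3288,0.05,0,0,0,1,0.0176,-0.3288,0.05,0,0,0,1,0.0176,-0.3288,0.05,0,0,0,1,0.0176,-0.3288,0.05,0,0,0,1,0.0176,-0.3288,0.072,0,0,0,1,0.0176,-0.3288,0.072,0,0,0,1]'

```text
clock: 2.12
eef_pos: [619.4, -171.7, 123.7]
tcp_rot: [3.138, -0.003, -2.648]
contact_force: [-0.9, 1.1, -1.2]
opening: 1.002
grasp_force: 0.0
```

```bash
python3 -c "
from mv import *
st(); p,T=tool(A); go((p,T))"
```

```text
2.12 [ 619.4 -171.7  123.7] [ 3.138e+00 -3.000e-03 -2.648e+00] F [-0.9  1.1 -1.2] T [0.06 0.09 0.02] op 1.002 q [-0.27  0.47  1.66  0.    1.01 -2.34]
target [ 622.  -173.3   27. ] shift m [-0.0018 -0.003   0.0967] turn [ 0.003 -0.003 -0.001]
```

Request:
send_rows --targets '[-0.001,-0.002,0.04,0.002,-0.002,0,1,-0.0015,-0.0025,0.08,0.002,-0.002,0,1,-0.0018,-0.003,0.0965,0.002,-0.002,0,1,-0.0018,-0.003,0.0965,0.002,-0.002,0,1,-0.0018,-0.003,0.0965,0.002,-0.002,0,-1,-0.0018,-0.003,0.0965,0.002,-0.002,0,-1,-0.0018,-0.003,0.0965,0.002,-0.002,0,-1,-0.0018,-0.003,0.0965,0.002,-0.002,0,-1,-0.0018,-0.003,0.0965,0.002,-0.002,0,-1,-0.0018,-0.003,0.0965,0.002,-0.002,0,-1]' --grip_force 60

```text
clock: 2.95
eef_pos: [625.0, -173.3, 31.7]
tcp_rot: [-3.138, 0.003, -2.646]
contact_force: [0.7, -2.0, 4.3]
opening: 0.144
grasp_force: 17.0
```

```bash
python3 -c "
from mv import *
st(); print(r.sense()['grasp_force']); p,T=tool(A); go((p,T))"
```

```text
2.95 [ 625.  -173.3   31.7] [-3.138e+00  3.000e-03 -2.646e+00] F [ 0.7 -2.   4.3] T [-0.41 -0.23  0.  ] op 0.144 q [-0.27  0.59  1.71 -0.    0.84 -2.34]
16.965875923633575
target [ 622.  -173.3   27. ] shift m [0.0027 0.0015 0.0047] turn [-0.003  0.003  0.   ]
```

Request:
send_rows --targets '[0,0,0,0,0,0,-1,0,0,0,0,0,0,-1,0,0,0,0,0,0,-1,0,0,0,0,0,0,-1]' --grip_force 70

```text
clock: 3.28
eef_pos: [625.2, -173.3, 31.8]
tcp_rot: [-3.139, 0.003, -2.646]
contact_force: [-0.8, 1.2, 7.2]
opening: 0.002
grasp_force: 3.7
```

```bash
python3 -c "
from mv import *
st(); print(r.sense()['grasp_force'])
s=r.sense()
b=bay(-39); c=tilt(b,.244); p,T=tool(c); Z=b[1][:,2]; X=b[1][:,0]
for d in (0,60,110): print(d); go((p+[20,0,d],T))"
```

```text
3.28 [ 625.2 -173.3   31.8] [-3.139e+00  3.000e-03 -2.646e+00] F [-0.8  1.2  7.2] T [0.13 0.16 0.03] op 0.002 q [-0.27  0.59  1.71  0.    0.84 -2.34]
3.6803328539826907
0
target [561.1  88.8  75.3] shift m [-0.0682  0.2609 -0.0441] turn [ 0.156 -0.504  0.59 ]
60
target [561.1  88.8 135.3] shift m [-0.0684  0.2607 -0.1041] turn [ 0.156 -0.504  0.59 ]
110
target [561.1  88.8 185.3] shift m [-0.0686  0.2606 -0.1541] turn [ 0.156 -0.504  0.59 ]
```

The fingers shut without holding the rib, so I look.

Run:
```python
from rig import cams
import cv2,numpy as np
a=cams.grab_frame("top")["color"][145:215,255:345]; b=cams.grab_frame("scene")["color"][150:250,150:250]
a=cv2.resize(a,(390*90//90,390*70//90),interpolation=cv2.INTER_CUBIC); b=cv2.resize(b,(400,400),interpolation=cv2.INTER_CUBIC)
a=cv2.copyMakeBorder(a,0,400-a.shape[0],0,0,cv2.BORDER_CONSTANT)
cv2.imwrite("pics/g1.png",np.hstack([a,b]))
```

```text
(no output)
```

View pics/g1.png

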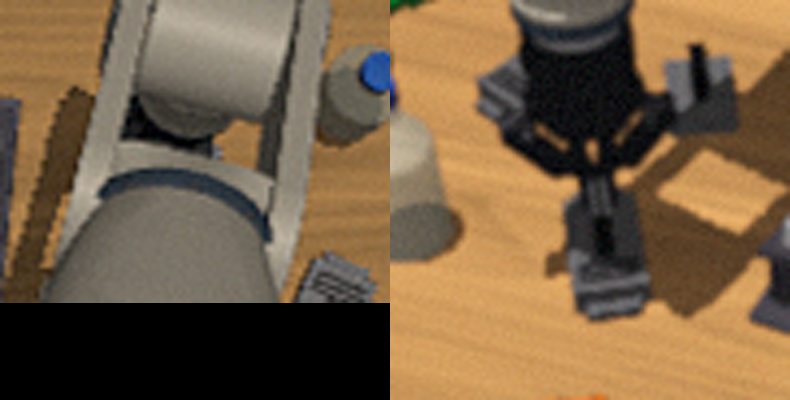

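Run:
```python
from fit import *
from mv import tool,A
F=np.load("F.npy",allow_pickle=True).item()
s=r.sense(); f=F["scene"]
def cp(P): return ((proj(f,P)-150)*4+[390,0]).round(0)
M=rpy(s["tcp_rot"]); print("tcp",cp([s["eef_pos"],s["eef_pos"]-19*M[:,2],s["eef_pos"]-73*M[:,2]]).tolist())
p,Mc=A
for q in((-33,0,52),(17,0,52),(17,0,24),(48,28,24),(48,-28,24),(58,20,0),(-68,-20,0),(-48,28,24)): print(q,cp([p+Mc@q])[0])
fn=cams.grab_frame("scene"); roi=(190,205,222,232)
g=grey(fn,roi); 
def cost(x,fr):
    T=[P@rpy([0,0,x[2]]).T+[x[0],x[1],0] for P in CAS]; return ((render(fr,T,roi)-grey(fr,roi))**2).sum()
for fr in(F["scene"],fn):
    o=minimize(cost,[629,-169.5,.49],args=(fr,),method='Nelder-Mead',options=dict(initial_simplex=[[629,-169,.49],[645,-169,.5],[629,-160,.4],[640,-175,.6]])); print(o.x.round(3),o.fun)
```

```text
tcp [[602.0, 226.0], [599.0, 208.0], [592.0, 154.0]]
(-33, 0, 52) [597. 180.]
(17, 0, 52) [604. 227.]
(17, 0, 24) [608. 254.]
(48, 28, 24) [651. 279.]
(48, -28, 24) [573. 291.]
(58, 20, 0) [644. 313.]
(-68, -20, 0) [574. 201.]
(-48, 28, 24) [636. 188.]
[ 6.25253e+02 -1.73355e+02  5.04000e-01] 20.72709438677432
[ 6.26389e+02 -1.73575e+02  5.02000e-01] 32.50931084198385
```

Run:
```python
from fit import *
F=np.load("F.npy",allow_pickle=True).item()
fn=cams.grab_frame("scene")
for f in(F["scene"],fn):
    print(cv2.cvtColor(f["color"],cv2.COLOR_BGR2GRAY)[184:218,190:218])
s=r.sense(); print(s["eef_pos"],s["opening"],s["grasp_force"],s["contact_force"])
```

```text
[[147 146 154 153 156 162 162 156 157 157 163 161 152 155 153 153 156 154
  147 149 149 149 146 151 155 145 151 156]
 [146 145 142 147 148 148 151 155 155 157 156 155 161 159 157 161 155 159
  158 159 159 157 151 150 151 152 150 148]
 [143 141 139 141 143 147 138 146 147 149 149 152 153 155 151 160 152 156
  159 158 161 158 155 158 159 152 156 148]
 [149 146 145 144 145 148 143 152 144 146 146 142 144 147 150 147 150 148
  153 154 154 156 156 157 153 159 155 151]
 [148 150 151 149 147 144 146 149 146 144 144 139 149 140 145 141 147 148
  150 150 150 152 150 155 155 155 155 157]
 [148 150 153 148 148 148 148 148 145 146 147 145 149 145 142 145 144 146
  149 147 148 147 150 145 152 147 149 152]
 [155 156 155 156 153 153 152 150 149 148 145 149 152 152 142 145 145 148
  145 144 148 147 151 148 144 144 146 152]
 [151 157 153 157 159 162 154 157 156 152 150 150 150 151 153 147 146 147
  148 146 151 145 146 147 144 147 144 144]
 [160 154 151 157 152 154 155 155 163 158 158 156 161 154 159 151 158 155
  156 149 149 150 149 148 143 151 145 144]
 [153 155 149 153 154 154 158 155 156 154 157 1
[... 6279 characters left out ...]
89  80  65  82 101 104  97  79  66  50  36  28  18  21  21  31  48
   48  47  43  48  44  61  71  71  74  72]
 [ 71  75  71  77  85 102 109 105 100  79  53  41  32  34  28  27  26  42
   33  42  31  39  39  49  58  65  66  76]
 [ 71  72  77  77  94 118 109  98  91  72  50  41  36  32  31  36  34  22
   30  22  23  29  38  51  59  70  75  73]
 [ 71  65  73  77  92 112 102  80  60  53  58  62  52  38  44  36  39  36
   32  29  27  28  34  52  63  71  70  69]
 [ 65  74  85  82  91  93  96  69  49  48  63  75  61  58  58  63  56  45
   45  36  35  35  51  73  62  72  76  77]]
[ 625.17998099 -173.32356715   31.8008842 ] 0.001598178778629498 3.6844887194456533 [-0.73424153  0.27446846  6.99104719]
```

Request:
send_rows --targets '[0,0,-0.03,0,0,0,-1,0,0,-0.06,0,0,0,-1,0,0,-0.06,0,0,0,-1,0,0,-0.06,0,0,0,-1]'

```text
clock: 3.82
eef_pos: [625.7, -173.5, 92.7]
tcp_rot: [-3.137, 0.005, -2.646]
contact_force: [-0.6, -0.0, -0.0]
opening: -0.002
grasp_force: 0.0
```

Run:
```python
from fit import *
from mv import st
st()
fn=cams.grab_frame("scene"); s=r.sense(); M=rpy(s["tcp_rot"])
print("tcp,grasp,body",proj(fn,[s["eef_pos"],s["eef_pos"]-19*M[:,2],s["eef_pos"]-73*M[:,2]]).round(1).tolist())
c=fn["color"][140:240,165:245]; cv2.imwrite("pics/g2.png",cv2.resize(c,(480,600),interpolation=cv2.INTER_CUBIC))
np.save("fn.npy",fn["color"])
```

```text
3.82 [ 625.7 -173.5   92.7] [-3.137  0.005 -2.646] F [-0.6 -0.  -0. ] T [ 0.02  0.03 -0.01] op -0.002 q [-0.27  0.51  1.68 -0.    0.95 -2.34]
tcp,grasp,body [[201.1, 191.8], [200.4, 186.9], [198.5, 172.5]]
```

View pics/g2.png

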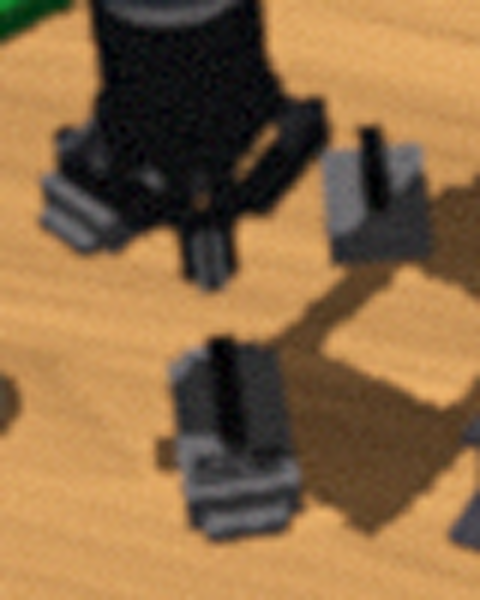

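The picture shows the shut fingertips at px (200,188), about 4 px (roughly 16 mm) behind the stated TCP projection of (201,192). The cassette is unmoved with its rib upright at about (202,203). The grasp was too high and slid off the rib top, so I go about 18 mm deeper.

Request:
send_rows --targets '[0,0,0,0,0,0,1,0,0,0,0,0,0,1,0,0,0,0,0,0,1,0,0,0,0,0,0,1,0,0,0.035,0,0,0,1,0,0,0.065,0,0,0,1,0,0,0.078,0,0,0,1,0,0,0.078,0,0,0,1]' --grip_force 60

```text
clock: 4.53
eef_pos: [621.6, -172.4, 9.0]
tcp_rot: [3.139, -0.003, -2.646]
contact_force: [-0.9, 0.4, -0.3]
opening: 0.998
grasp_force: 0.0
```

Request:
send_rows --targets '[0,0,0,0,0,0,-1,0,0,0,0,0,0,-1,0,0,0,0,0,0,-1,0,0,0,0,0,0,-1,0,0,0,0,0,0,-1,0,0,0,0,0,0,-1,0,0,0,0,0,0,-1,0,0,0,0,0,0,-1]' --grip_force 60

```text
clock: 5.2
eef_pos: [625.1, -173.4, 13.6]
tcp_rot: [-3.139, 0.003, -2.646]
contact_force: [-1.1, -0.5, 5.3]
opening: 0.149
grasp_force: 59.6
```

```bash
sed -i 's/pt=(-8,0,27)/pt=(-8,0,13)/' mv.py; python3 -c "
from mv import *
st(); print(r.sense()['grasp_force'])"
```

```text
5.2 [ 625.1 -173.4   13.6] [-3.139e+00  3.000e-03 -2.646e+00] F [-1.1 -0.5  5.3] T [ 0.05  0.22 -0.01] op 0.149 q [-0.27  0.61  1.71 -0.    0.81 -2.34]
59.62640047073364
```

Gripped at about 60 N with opening 0.149. Next come the lift and carry.

```bash
python3 -c "
from mv import *
s=r.sense()
up=dict(s); 
b=bay(-39); P=(-5,0,13.5)
h=tool(tilt(b,.244,at=(-50,0,0)),P); M=b[1]
s2=dict(s); s2['eef_pos']=s['eef_pos']+[0,0,150]
print('hover'); go((h[0]+[0,0,100],h[1]),s2)
print('low'); go((h[0]+[0,0,15],h[1]),dict(eef_pos=h[0]+[0,0,100],tcp_rot=R.from_matrix(h[1]).as_euler('xyz')))
"
```

```text
hover
target [568.5  85.8 170.4] shift m [-0.0734  0.2549 -0.0074] turn [ 0.156 -0.504  0.591]
low
target [568.5  85.8  85.4] shift m [ 0.0425 -0.      0.0736] turn [ 0. -0. -0.]
```

Request:
send_rows --targets '[0,0,-0.02,0,0,0,-1,0,0,-0.055,0,0,0,-1,0,0,-0.095,0,0,0,-1,0,0,-0.135,0,0,0,-1,0,0,-0.15,0,0,0,-1,0,0,-0.15,0,0,0,-1,0,0,-0.15,0,0,0,-1]' --grip_force 90

```text
clock: 5.78
eef_pos: [624.2, -173.1, 163.1]
tcp_rot: [-3.139, 0.003, -2.646]
contact_force: [-0.3, -0.4, -3.0]
opening: 0.136
grasp_force: 88.3
```

Request:
send_rows --targets '[-0.0734,0.2549,-0.0074,0.156,-0.504,0.591,-1,-0.0734,0.2549,-0.0074,0.156,-0.504,0.591,-1,-0.0734,0.2549,-0.0074,0.156,-0.504,0.591,-1,-0.0734,0.2549,-0.0074,0.156,-0.504,0.591,-1,-0.0734,0.2549,-0.0074,0.156,-0.504,0.591,-1,-0.0734,0.2549,-0.0074,0.156,-0.504,0.591,-1,-0.0734,0.2549,-0.0074,0.156,-0.504,0.591,-1,-0.0734,0.2549,-0.0074,0.156,-0.504,0.591,-1,-0.0734,0.2549,-0.0074,0.156,-0.504,0.591,-1,-0.0734,0.2549,-0.0074,0.156,-0.504,0.591,-1,-0.0734,0.2549,-0.0074,0.156,-0.504,0.591,-1]'

```text
clock: 6.7
eef_pos: [564.7, 87.2, 166.8]
tcp_rot: [-3.141, 0.518, 3.035]
contact_force: [-1.1, -0.4, -2.8]
opening: 0.135
grasp_force: 88.7
```

```bash
cat > hand.py <<'E'
# fit cassette-in-hand: x offset, z offset, pitch slip, (y) of TCP in cassette frame from scene view (lower, unoccluded part)
from fit import *
from mv import D,st
import sys
st(); s=r.sense(); f=cams.grab_frame("scene"); M=rpy(s["tcp_rot"])@D
c=proj(f,[s["eef_pos"]])[0].astype(int); print("tcp px",c)
roi=tuple(int(v) for v in (c[0]-25,c[1]-25,c[0]+25,c[1]+30))
cv2.imwrite(sys.argv[1],cv2.resize(f["color"][roi[1]-15:roi[3]+15,roi[0]-15:roi[2]+15],None,fx=7,fy=7,interpolation=cv2.INTER_CUBIC))
np.save("hand.npy",dict(f=f,s=s),allow_pickle=True)
E
python3 hand.py pics/h1.png
```

```text
6.7 [564.7  87.2 166.8] [-3.141  0.518  3.035] F [-1.1 -0.4 -2.8] T [-0.01  0.47  0.04] op 0.135 q [ 0.27  0.13  2.18 -0.5   0.39 -0.78]
tcp px [296 176]
```

View pics/h1.png

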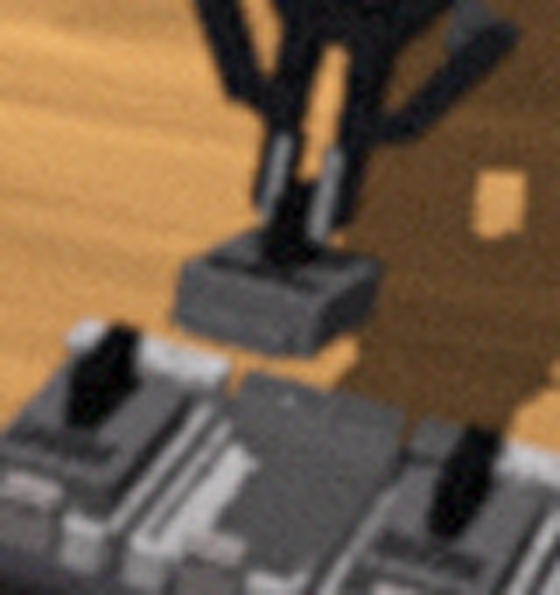

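The picture shows cassette A held squarely on its rib above the third bay, tail towards the camera, block at about crop (280,290) with the empty bay below it. Now I lower it in guarded steps.

Request:
send_rows --targets '[0.015,0,0.026,0,0,0,-1,0.03,0,0.052,0,0,0,-1,0.04,0,0.0693,0,0,0,-1,0.04,0,0.0693,0,0,0,-1,0.04,0,0.0693,0,0,0,-1,0.04,0,0.0693,0,0,0,-1,0.04,0,0.0693,0,0,0,-1]'

```text
clock: 7.33
eef_pos: [568.4, 86.0, 91.0]
tcp_rot: [3.14, 0.524, 3.031]
contact_force: [-0.3, -0.0, -2.5]
opening: 0.139
grasp_force: 88.6
```

Request:
send_rows --targets '[0.0025,0,0.0043,0,0,0,-1,0.005,0,0.0087,0,0,0,-1,0.005,0,0.0087,0,0,0,-1,0.005,0,0.0087,0,0,0,-1]'

```text
clock: 7.67
eef_pos: [568.0, 86.2, 80.7]
tcp_rot: [3.14, 0.524, 3.032]
contact_force: [-0.4, -0.4, -2.3]
opening: 0.135
grasp_force: 88.7
```

Request:
send_rows --targets '[0.0015,0,0.0026,0,0,0,-1,0.0025,0,0.0043,0,0,0,-1,0.0025,0,0.0043,0,0,0,-1]'

```text
clock: 7.92
eef_pos: [567.6, 86.2, 75.1]
tcp_rot: [3.141, 0.523, 3.032]
contact_force: [-1.2, 0.1, -2.5]
opening: 0.136
grasp_force: 88.7
```

Request:
send_rows --targets '[0.001,0,0.0017,0,0,0,-1,0.002,0,0.0035,0,0,0,-1,0.002,0,0.0035,0,0,0,-1]'

```text
clock: 8.17
eef_pos: [567.4, 86.2, 70.5]
tcp_rot: [3.141, 0.522, 3.032]
contact_force: [-0.8, 0.1, -1.9]
opening: 0.138
grasp_force: 88.7
```

Request:
send_rows --targets '[0.001,0,0.0017,0,0,0,-1,0.0015,0,0.0026,0,0,0,-1,0.0015,0,0.0026,0,0,0,-1]'

```text
clock: 8.42
eef_pos: [569.4, 86.2, 69.4]
tcp_rot: [3.141, 0.526, 3.032]
contact_force: [-0.5, -2.6, 10.7]
opening: 0.136
grasp_force: 90.5
```

```bash
python3 -c "from mv import *; st()"
```

```text
8.42 [569.4  86.2  69.4] [3.141 0.526 3.032] F [-0.5 -2.6 10.7] T [-0.47 -0.23 -0.11] op 0.136 q [ 0.26  0.33  2.24 -1.19  0.2  -0.06]
```

Request:
send_rows --targets '[0.003,0,-0.0009,0,0,0,-1,0.006,0,-0.0017,0,0,0,-1,0.009,0,-0.0026,0,0,0,-1,0.009,0,-0.0026,0,0,0,-1]'

```text
clock: 8.75
eef_pos: [560.1, 87.8, 67.0]
tcp_rot: [3.139, 0.526, 3.032]
contact_force: [0.9, -0.0, 6.2]
opening: 0.142
grasp_force: 89.9
```

```bash
python3 -c "from mv import *; st()"
```

```text
8.75 [560.1  87.8  67. ] [3.139 0.526 3.032] F [ 0.9 -0.   6.2] T [ 0.01 -0.22 -0.05] op 0.142 q [ 0.27  0.33  2.26 -1.26  0.2   0.02]
```

```bash
cat >> mv.py <<'E'
def rel(y,a0,x0,a1,x1,z0=0,z1=0,P=(-5,0,13.5)):
    b=bay(y); t0=tool(tilt(b,a0,at=(x0,0,z0)),P); t1=tool(tilt(b,a1,at=(x1,0,z1)),P)
    go(t1,dict(eef_pos=t0[0],tcp_rot=R.from_matrix(t0[1]).as_euler('xyz')))
E
python3 -c "
from mv import *
rel(-39,.244,-59,.22,-62.5); rel(-39,.244,-59,.215,-66); rel(-39,.215,-66,.215,-68)"
```

```text
target [557.6  87.   65.8] shift m [ 0.0031 -0.      0.0007] turn [ 0.     0.024 -0.   ]
target [554.4  87.3  64.6] shift m [0.0064 0.     0.0001] turn [ 0.     0.029 -0.   ]
target [552.5  87.5  64. ] shift m [ 0.002  -0.     -0.0004] turn [ 0.  0. -0.]
```

Request:
send_rows --targets '[0.0031,0,0.0007,0,0.024,0,-1,0.0045,0,0.0003,0,0.029,0,-1,0.0064,0,0.0001,0,0.029,0,-1,0.0064,0,0.0001,0,0.029,0,-1]'

```text
clock: 9.08
eef_pos: [555.2, 88.4, 63.9]
tcp_rot: [3.139, 0.498, 3.031]
contact_force: [4.2, -0.9, 8.0]
opening: 0.138
grasp_force: 89.9
```

```bash
python3 -c "from mv import *; st()"
```

```text
9.08 [555.2  88.4  63.9] [3.139 0.498 3.031] F [ 4.2 -0.9  8. ] T [-0.12 -0.69  0.02] op 0.138 q [ 0.27  0.33  2.25 -1.08  0.2  -0.17]
```

Request:
send_rows --targets '[0.001,0,-0.0002,0,0,0,-1,0.002,0,-0.0004,0,0,0,-1,0.002,0,-0.0004,0,0,0,-1]'

```text
clock: 9.33
eef_pos: [554.7, 88.6, 64.2]
tcp_rot: [3.139, 0.5, 3.032]
contact_force: [8.1, -2.7, 9.1]
opening: 0.137
grasp_force: 89.7
```

Request:
send_rows --targets '[0.001,0,-0.0002,0,0,0,-1,0.002,0,-0.0004,0,0,0,-1,0.002,0,-0.0004,0,0,0,-1]'

```text
clock: 9.58
eef_pos: [554.3, 88.9, 64.6]
tcp_rot: [3.139, 0.502, 3.032]
contact_force: [13.7, -4.9, 10.9]
opening: 0.139
grasp_force: 89.5
```

```bash
python3 -c "from mv import *; st()"
```

```text
9.58 [554.3  88.9  64.6] [3.139 0.502 3.032] F [13.7 -4.9 10.9] T [-0.98 -2.67 -0.19] op 0.139 q [ 0.27  0.33  2.25 -1.11  0.2  -0.13]
```

The nose is on the floor and against the wall (Fx 14 N). I release and back off.

Request:
send_rows --targets '[-0.002,0,0.0004,0,0,0,-1,-0.002,0,0.0004,0,0,0,0.2,-0.002,0,0.0004,0,0,0,0.2,-0.002,0,0.0004,0,0,0,0.2,-0.002,0,0.0004,0,0,0,0.2,-0.002,0,0.0004,0,0,0,0.2,-0.002,0,-0.035,0,0,0,0.2,-0.002,0,-0.07,0,0,0,0.2,-0.002,0,-0.07,0,0,0,-1,-0.002,0,-0.07,0,0,0,-1,-0.002,0,-0.07,0,0,0,-1]' --grip_force 60

```text
clock: 10.5
eef_pos: [518.1, 91.8, 124.1]
tcp_rot: [3.14, 0.495, 3.032]
contact_force: [-0.2, 0.3, -0.1]
opening: 0.182
grasp_force: 0.0
```

Run:
```python
from mv import *
from fit import cams,np,cv2
st()
b=bay(-39); c=tilt(b,.19,at=(-67.5,0,0)); p=c[0]+c[1]@[35,0,24]; M=b[1]@D
# TCP so that tips (17mm behind) are 15 mm above the press point
t=(p+b[1][:,2]*(15-17),M); print(p.round(1)); go(t)
```

```text
10.5 [518.1  91.8 124.1] [3.14  0.495 3.032] F [-0.2  0.3 -0.1] T [ 0.03  0.23 -0.04] op 0.182 q [ 0.3   0.15  2.28 -0.66  0.32 -0.57]
[584.8  84.   90.4]
target [585.3  83.9  88.5] shift m [-0.0426 -0.0005  0.0635] turn [ 0.001  0.215 -0.001]
```

Request:
send_rows --targets '[-0.03,0,0.0,0,0.12,0,-1,-0.0426,0,0.02,0,0.215,0,-1,-0.0426,0,0.04,0,0.215,0,-1,-0.0426,0,0.0635,0,0.215,0,-1,-0.0426,0,0.0635,0,0.215,0,-1,-0.0426,0,0.0635,0,0.215,0,-1]'

```text
clock: 11.0
eef_pos: [584.3, 82.9, 84.7]
tcp_rot: [-3.139, 0.274, 3.031]
contact_force: [0.3, 0.8, 0.2]
opening: 0.004
grasp_force: 0.0
```

Run:
```python
from mv import *
from fit import cams,np,cv2
st(); f=cams.grab_frame("scene"); cv2.imwrite("pics/p1.png",cv2.resize(f["color"][165:250,255:370],None,fx=6.9,fy=6.9,interpolation=cv2.INTER_CUBIC))
```

```text
11.0 [584.3  82.9  84.7] [-3.139  0.274  3.031] F [0.3 0.8 0.2] T [ 0.01  0.15 -0.04] op 0.004 q [ 0.19  0.35  2.02 -0.17  0.52 -1.14]
```

Request:
send_rows --targets '[0,0,0.004,0,0,0,-1,0,0,0.008,0,0,0,-1,0,0,0.008,0,0,0,-1]'

```text
clock: 11.3
eef_pos: [586.6, 84.1, 79.8]
tcp_rot: [3.141, 0.278, 3.033]
contact_force: [-0.6, -0.4, -0.8]
opening: 0.0
grasp_force: 0.0
```

Request:
send_rows --targets '[0,0,0.003,0,0,0,-1,0,0,0.006,0,0,0,-1,0,0,0.006,0,0,0,-1]'

```text
clock: 11.55
eef_pos: [588.7, 83.9, 74.1]
tcp_rot: [3.141, 0.278, 3.032]
contact_force: [0.3, 0.4, 0.1]
opening: 0.002
grasp_force: 0.0
```

Request:
send_rows --targets '[0,0,0.003,0,0,0,-1,0,0,0.005,0,0,0,-1,0,0,0.005,0,0,0,-1]'

```text
clock: 11.8
eef_pos: [590.4, 83.7, 69.3]
tcp_rot: [3.141, 0.279, 3.032]
contact_force: [0.4, 0.4, -0.1]
opening: 0.002
grasp_force: 0.3
```

Request:
send_rows --targets '[0,0,0.003,0,0,0,-1,0,0,0.005,0,0,0,-1,0,0,0.005,0,0,0,-1]'

```text
clock: 12.05
eef_pos: [592.6, 83.7, 65.5]
tcp_rot: [3.14, 0.28, 3.032]
contact_force: [-1.3, 0.5, 8.0]
opening: 0.002
grasp_force: 3.9
```

Run:
```python
from mv import *
st(); b=bay(-39); print("bay coords TCP",(b[1].T@(r.sense()["eef_pos"]-b[0])).round(1))
```

```text
12.05 [592.6  83.7  65.5] [3.14  0.28  3.032] F [-1.3  0.5  8. ] T [-0.01 -0.1   0.01] op 0.002 q [ 0.19  0.39  2.02 -0.18  0.47 -1.13]
bay coords TCP [29.7  0.5 16.9]
```

Request:
send_rows --targets '[0,0,-0.004,0,0,0,-1,-0.006,0,-0.004,0,0,0,-1,-0.006,0,0.0,0,0,0,-1,-0.006,0,0.004,0,0,0,-1,-0.006,0,0.004,0,0,0,-1]'

```text
clock: 12.47
eef_pos: [599.3, 82.8, 62.8]
tcp_rot: [3.141, 0.28, 3.032]
contact_force: [-0.1, 0.5, 0.7]
opening: -0.002
grasp_force: 0.0
```

Request:
send_rows --targets '[0,0,0.003,0,0,0,-1,0,0,0.005,0,0,0,-1,0,0,0.005,0,0,0,-1]'

```text
clock: 12.72
eef_pos: [599.5, 82.5, 57.0]
tcp_rot: [3.141, 0.278, 3.032]
contact_force: [0.3, -0.2, 0.4]
opening: -0.0
grasp_force: 0.0
```

Run:
```python
from mv import *
st(); b=bay(-39); print("bay coords TCP",(b[1].T@(r.sense()["eef_pos"]-b[0])).round(1))
```

```text
12.72 [599.5  82.5  57. ] [3.141 0.278 3.032] F [ 0.3 -0.2  0.4] T [-0.01  0.11  0.03] op -0.0 q [ 0.18  0.41  2.01 -0.18  0.46 -1.13]
bay coords TCP [34.2  0.2  6.8]
```

Request:
send_rows --targets '[0,0,0.002,0,0,0,-1,0,0,0.004,0,0,0,-1,0,0,0.004,0,0,0,-1]'

```text
clock: 12.97
eef_pos: [600.6, 82.5, 54.7]
tcp_rot: [3.141, 0.278, 3.032]
contact_force: [-10.5, -0.4, 16.3]
opening: -0.002
grasp_force: 9.2
```

Run:
```python
from mv import *
st(); b=bay(-39); print("bay coords TCP",(b[1].T@(r.sense()["eef_pos"]-b[0])).round(1))
```

```text
12.97 [600.6  82.5  54.7] [3.141 0.278 3.032] F [-10.5  -0.4  16.3] T [-0.13  0.89 -0.03] op -0.002 q [ 0.18  0.41  2.01 -0.18  0.46 -1.13]
bay coords TCP [34.5  0.3  4.3]
```

Request:
send_rows --targets '[0,0,0.002,0,0,0,-1,0,0,0.003,0,0,0,-1,0,0,0.003,0,0,0,-1]'

```text
clock: 13.22
eef_pos: [600.8, 82.5, 54.5]
tcp_rot: [3.141, 0.279, 3.032]
contact_force: [-32.0, 0.5, 58.9]
opening: 0.001
grasp_force: 32.8
```

Run:
```python
from mv import *
st(); b=bay(-39); print("bay coords TCP",(b[1].T@(r.sense()["eef_pos"]-b[0])).round(1))
```

```text
13.22 [600.8  82.5  54.5] [3.141 0.279 3.032] F [-32.    0.5  58.9] T [-0.19  2.69 -0.09] op 0.001 q [ 0.18  0.41  2.01 -0.18  0.46 -1.13]
bay coords TCP [34.7  0.3  4.1]
```

It bottoms solidly at 67 N. I retract and verify.

Request:
send_rows --targets '[0,0,-0.03,0,0,0,-1,0,0,-0.065,0,0,0,-1,0,0,-0.1,0,0,0,-1,0,0,-0.13,0,0,0,-1,0,-0.04,-0.15,0,0,0,1,0,-0.08,-0.15,0,0,0,1,0,-0.12,-0.15,0,0,0,1,0,-0.16,-0.15,0,0,0,1,0,-0.2,-0.15,0,0,0,1]'

```text
clock: 13.97
eef_pos: [538.4, -113.6, 195.5]
tcp_rot: [3.141, 0.28, 3.033]
contact_force: [1.7, 0.4, -0.7]
opening: 0.707
grasp_force: 0.0
```

Run:
```python
from mv import *
import ribfit as rf
from fit import cams,np,cv2
st(); f=cams.grab_frame("scene")
rf.F["scene"]=f; rf.G["scene"]=cv2.cvtColor(f["color"],cv2.COLOR_BGR2GRAY).astype(float)
def roi(y):
    b=bay(y); q=rf.proj(f,[b[0]+b[1]@[-8,0,40]])[0]; u,v=q.round().astype(int); return {"scene":(u-8,v-9,u+9,v+8)}
for y in(39,-39,-117): print(y,roi(y)); rf.run([573,124.5,41,-.109],[(y,roi(y))],.28,("scene",),(0,1))
im=f["color"]; cv2.imwrite("pics/v1.png",cv2.resize(im[175:255,240:372],None,fx=6,fy=6,interpolation=cv2.INTER_CUBIC))
p,T=tool((np.array([460,-295,0.]),rpy([0,0,-.43]))); go((p+[0,0,110],T))
```

```text
13.97 [ 538.4 -113.6  195.5] [3.141 0.28  3.033] F [ 1.7  0.4 -0.7] T [0.05 0.12 0.03] op 0.707 q [-0.23  0.11  2.02  0.05  0.73 -1.73]
39 {'scene': (np.int64(314), np.int64(195), np.int64(331), np.int64(212))}
('scene',) [ 5.77982e+02  1.23210e+02  4.10000e+01 -1.09000e-01] 5.21
-39 {'scene': (np.int64(288), np.int64(187), np.int64(305), np.int64(204))}
('scene',) [ 5.76992e+02  1.25957e+02  4.10000e+01 -1.09000e-01] 3.9
-117 {'scene': (np.int64(263), np.int64(180), np.int64(280), np.int64(197))}
('scene',) [ 5.75573e+02  1.23255e+02  4.10000e+01 -1.09000e-01] 9.69
target [ 452.7 -291.7  123. ] shift m [ 0.0833 -0.1803  0.052 ] turn [0.042 0.278 0.317]
```

Request:
send_rows --targets '[0.0833,-0.1803,0.04,0.042,0.278,0.317,1,0.0833,-0.1803,0.04,0.042,0.278,0.317,1,0.0833,-0.1803,0.04,0.042,0.278,0.317,1,0.0833,-0.1803,0.04,0.042,0.278,0.317,1,0.0833,-0.1803,0.04,0.042,0.278,0.317,1,0.0833,-0.1803,0.04,0.042,0.278,0.317,1,0.0833,-0.1803,0.052,0.042,0.278,0.317,1,0.0833,-0.1803,0.052,0.042,0.278,0.317,1,0.0833,-0.1803,0.052,0.042,0.278,0.317,1]'

```text
clock: 14.77
eef_pos: [454.0, -282.8, 121.4]
tcp_rot: [3.139, -0.003, 2.715]
contact_force: [-0.1, -0.5, 0.0]
opening: 1.001
grasp_force: 0.0
```

Run:
```python
from mv import *
import ribfit as rf
from fit import cams,np,cv2,proj
st()
for n in("scene","top"):
    f=cams.grab_frame(n); rf.F[n]=f; rf.G[n]=cv2.cvtColor(f["color"],cv2.COLOR_BGR2GRAY).astype(float)
def roi(y):
    b=bay(y); o={}
    for n,w in(("scene",(8,9,9,8)),("top",(5,9,5,9))):
        u,v=rf.proj(rf.F[n],[b[0]+b[1]@[-8,0,40]])[0].round().astype(int); o[n]=(u-w[0],v-w[1],u+w[2],v+w[3])
    return o
for y in(39,-39,-117):
    for n in(("top",),("scene",)): rf.run([573,124.5,41,-.109],[(y,roi(y))],.28,n,(0,1,3))
p,T=tool((np.array([460,-295,0.]),rpy([0,0,-.43]))); go((p,T))
```

```text
14.77 [ 454.  -282.8  121.4] [ 3.139e+00 -3.000e-03  2.715e+00] F [-0.1 -0.5  0. ] T [ 0.02 -0.02  0.04] op 1.001 q [-0.56  0.32  1.9   0.    0.92 -1.71]
('top',) [ 5.71703e+02  1.26321e+02  4.10000e+01 -9.90000e-02] 6.76
('scene',) [ 5.79801e+02  1.23782e+02  4.10000e+01 -8.60000e-02] 5.39
('top',) [ 5.69509e+02  1.29778e+02  4.10000e+01 -8.60000e-02] 6.22
('scene',) [ 5.76562e+02  1.26325e+02  4.10000e+01 -9.70000e-02] 3.54
('top',) [ 5.68846e+02  1.27014e+02  4.10000e+01 -9.00000e-02] 5.96
('scene',) [ 5.76022e+02  1.23640e+02  4.10000e+01 -9.90000e-02] 4.25
target [ 452.7 -291.7   13. ] shift m [-0.0023 -0.009   0.1092] turn [ 0.003 -0.002  0.004]
```

Run:
```python
from mv import *
st()
p,T=tool((np.array([460,-295,0.]),rpy([0,0,-.43]))); go((p,T))
```

```text
14.87 [ 454.4 -282.9  122.3] [ 3.139e+00 -2.000e-03  2.715e+00] F [-0.6 -0.  -0.4] T [ 0.01  0.02 -0.04] op 0.998 q [-0.56  0.32  1.9   0.    0.92 -1.71]
target [ 452.7 -291.7   13. ] shift m [-0.0023 -0.009   0.1092] turn [ 0.003 -0.002  0.004]
```

Request:
send_rows --targets '[-0.0023,-0.009,0.03,0.002,-0.002,0.004,1,-0.0023,-0.009,0.065,0.002,-0.002,0.004,1,-0.0023,-0.009,0.095,0.002,-0.002,0.004,1,-0.0023,-0.009,0.1092,0.002,-0.002,0.004,1,-0.0023,-0.009,0.1092,0.002,-0.002,0.004,1]'

```text
clock: 15.28
eef_pos: [450.6, -290.6, 10.3]
tcp_rot: [3.14, -0.005, 2.711]
contact_force: [-0.7, 0.4, 0.3]
opening: 1.0
grasp_force: 0.0
```

Request:
send_rows --targets '[0,0,0,0,0,0,-1,0,0,0,0,0,0,-1,0,0,0,0,0,0,-1,0,0,0,0,0,0,-1,0,0,0,0,0,0,-1,0,0,0,0,0,0,-1,0,0,0,0,0,0,-1,0,0,0,0,0,0,-1]' --grip_force 60

```text
clock: 15.95
eef_pos: [452.5, -293.0, 13.7]
tcp_rot: [3.141, 0.001, 2.709]
contact_force: [-0.5, 2.8, 6.9]
opening: 0.151
grasp_force: 59.0
```

```bash
sed -i 's/^C=.*/C=np.array([573,123.3,41.])/' mv.py; python3 -c "
from mv import *
st(); s=r.sense(); print(s['grasp_force'])
p=s['eef_pos']; Bp=np.array([460,-295,0.]); print('TCP in cas',(rpy([0,0,-.43]).T@(p-Bp)).round(1))
b=bay(117); P=(-7,0,13.5)
print(b[0].round(1))
h=tool(tilt(b,.225,at=(-50,0,0)),P)
s2=dict(s); s2['eef_pos']=p+[0,0,150]
print('hover'); go((h[0]+[0,0,100],h[1]),s2)
"
```

```text
15.95 [ 452.5 -293.    13.7] [3.141e+00 1.000e-03 2.709e+00] F [-0.5  2.8  6.9] T [ 0.16  0.16 -0.01] op 0.151 q [-0.58  0.49  1.96  0.    0.69 -1.72]
59.033913016319275
TCP in cas [-7.6 -1.3 13.7]
[585.7 239.6  41. ]
hover
target [584.5 239.7 168.5] shift m [ 0.1033  0.539  -0.0045] turn [-0.081 -0.5   -0.317]
```

Request:
send_rows --targets '[0,0,-0.02,0,0,0,-1,0,0,-0.055,0,0,0,-1,0,0,-0.095,0,0,0,-1,0,0,-0.135,0,0,0,-1,0,0,-0.165,0,0,0,-1,0.02,0.04,-0.17,0,0,0,-1,0.03,0.08,-0.17,0,0,0,-1,0.035,0.12,-0.17,0,0,0,-1,0.04,0.16,-0.17,0,0,0,-1,0.045,0.2,-0.17,0,0,0,-1,0.05,0.24,-0.17,0,0,0,-1,0.05,0.24,-0.17,0,0,0,-1]' --grip_force 90

```text
clock: 16.95
eef_pos: [508.6, -48.1, 183.2]
tcp_rot: [3.138, -0.0, 2.713]
contact_force: [0.4, 0.1, -2.8]
opening: 0.137
grasp_force: 89.4
```

```bash
python3 -c "
from mv import *
st(); s=r.sense(); b=bay(117); P=(-7,0,13.5)
h=tool(tilt(b,.225,at=(-50,0,0)),P); go((h[0]+[0,0,100],h[1]),s)
"
```

```text
16.95 [508.6 -48.1 183.2] [ 3.138 -0.     2.713] F [ 0.4  0.1 -2.8] T [-0.01  0.03 -0.  ] op 0.137 q [-0.1   0.21  1.9   0.    1.03 -1.24]
target [584.5 239.7 168.5] shift m [0.0505 0.2933 0.0157] turn [-0.077 -0.5   -0.314]
```

Request:
send_rows --targets '[0.0505,0.2933,0.0157,-0.077,-0.5,-0.314,-1,0.0505,0.2933,0.0157,-0.077,-0.5,-0.314,-1,0.0505,0.2933,0.0157,-0.077,-0.5,-0.314,-1,0.0505,0.2933,0.0157,-0.077,-0.5,-0.314,-1,0.0505,0.2933,0.0157,-0.077,-0.5,-0.314,-1,0.0505,0.2933,0.0157,-0.077,-0.5,-0.314,-1,0.0505,0.2933,0.0157,-0.077,-0.5,-0.314,-1,0.0505,0.2933,0.0157,-0.077,-0.5,-0.314,-1,0.0505,0.2933,0.0157,-0.077,-0.5,-0.314,-1,0.0505,0.2933,0.0157,-0.077,-0.5,-0.314,-1,0.0505,0.2933,0.0157,-0.077,-0.5,-0.314,-1,0.0505,0.2933,0.0157,-0.077,-0.5,-0.314,-1]'

```text
clock: 17.95
eef_pos: [583.5, 231.9, 167.2]
tcp_rot: [-3.137, 0.503, 3.03]
contact_force: [0.6, -0.9, -3.8]
opening: 0.142
grasp_force: 89.8
```

```bash
cat > q.py <<'E'
# crude numerical check of q4 near the low pose: UR-free, use tilt geometry only
from mv import *
st(); s=r.sense(); b=bay(117); P=(-7,0,13.5)
h=tool(tilt(b,.225,at=(-50,0,0)),P); go((h[0]+[0,0,100],h[1]),s); go((h[0]+[0,0,20],h[1]),s)
# forearm direction from q: plane azimuth q1, pitch angle from vertical q2+q3
q=s["qpos"]; az=q[0]; th=q[1]+q[2]
f=np.array([np.sin(th)*np.cos(az),np.sin(th)*np.sin(az),np.cos(th)]); z=rpy(s["tcp_rot"])[:,2]
print("forearm",f.round(3),"tool z",z.round(3),"bend",np.arccos(f@z).round(3),"q5",q[4].round(3))
E
python3 q.py
```

```text
17.95 [583.5 231.9 167.2] [-3.137  0.503  3.03 ] F [ 0.6 -0.9 -3.8] T [0.04 0.5  0.  ] op 0.142 q [ 0.55  0.25  2.02 -0.6   0.56 -0.44]
target [584.5 239.7 168.5] shift m [-0.0007  0.0078 -0.0011] turn [-0.006 -0.002 -0.002]
target [584.5 239.7  88.5] shift m [0.0378 0.0082 0.069 ] turn [-0.006 -0.002 -0.002]
forearm [ 0.657  0.403 -0.637] tool z [ 0.478 -0.058 -0.876] bend 0.557 q5 0.557
```

Request:
send_rows --targets '[0.01,0.0082,0.015,-0.006,-0.002,-0.002,-1,0.022,0.0082,0.04,-0.006,-0.002,-0.002,-1,0.031,0.0082,0.057,-0.006,-0.002,-0.002,-1,0.031,0.0082,0.057,-0.006,-0.002,-0.002,-1,0.031,0.0082,0.057,-0.006,-0.002,-0.002,-1,0.031,0.0082,0.057,-0.006,-0.002,-0.002,-1]'

```text
clock: 18.45
eef_pos: [586.0, 241.0, 103.8]
tcp_rot: [3.139, 0.506, 3.032]
contact_force: [0.3, 0.3, -2.1]
opening: 0.136
grasp_force: 89.7
```

```bash
cat >> q.py <<'E'
print('10 above'); go((h[0]+[0,0,10],h[1]),s); print('0'); go(h,s)
E
python3 q.py
```

```text
18.45 [586.  241.  103.8] [3.139 0.506 3.032] F [ 0.3  0.3 -2.1] T [0.1  0.49 0.  ] op 0.136 q [ 0.56  0.35  2.05 -0.78  0.44 -0.24]
target [584.5 239.7 168.5] shift m [-0.0302 -0.0013 -0.0572] turn [ 0.002  0.001 -0.   ]
target [584.5 239.7  88.5] shift m [ 0.0086 -0.0015  0.0127] turn [ 0.002  0.001 -0.   ]
forearm [ 0.569  0.357 -0.741] tool z [ 0.482 -0.051 -0.874] bend 0.441 q5 0.441
10 above
target [584.5 239.7  78.5] shift m [ 0.0134 -0.0015  0.0215] turn [ 0.002  0.001 -0.   ]
0
target [584.5 239.7  68.5] shift m [ 0.0183 -0.0015  0.0302] turn [ 0.002  0.001 -0.   ]
```

Request:
send_rows --targets '[0.006,-0.001,0.01,0,0,0,-1,0.0134,-0.001,0.0215,0,0,0,-1,0.0134,-0.001,0.0215,0,0,0,-1,0.0134,-0.001,0.0215,0,0,0,-1]'

```text
clock: 18.78
eef_pos: [584.3, 240.6, 78.3]
tcp_rot: [3.14, 0.506, 3.033]
contact_force: [-0.9, -0.3, -2.4]
opening: 0.139
grasp_force: 89.7
```

Request:
send_rows --targets '[0.0015,0,0.0026,0,0,0,-1,0.0025,0,0.0044,0,0,0,-1,0.0025,0,0.0044,0,0,0,-1,0.0025,0,0.0044,0,0,0,-1]'

```text
clock: 19.12
eef_pos: [584.1, 240.7, 72.6]
tcp_rot: [3.14, 0.506, 3.033]
contact_force: [0.4, 0.3, -2.0]
opening: 0.139
grasp_force: 89.7
```

```bash
python3 q.py
```

```text
19.12 [584.1 240.7  72.6] [3.14  0.506 3.033] F [ 0.4  0.3 -2. ] T [0.07 0.5  0.02] op 0.139 q [ 0.56  0.41  2.07 -0.9   0.39 -0.11]
target [584.5 239.7 168.5] shift m [-0.047  -0.0008 -0.0836] turn [0.002 0.001 0.001]
target [584.5 239.7  88.5] shift m [-0.0082 -0.0009 -0.0136] turn [0.002 0.001 0.001]
forearm [ 0.522  0.328 -0.787] tool z [ 0.482 -0.051 -0.875] bend 0.393 q5 0.393
10 above
target [584.5 239.7  78.5] shift m [-0.0034 -0.0009 -0.0049] turn [0.002 0.001 0.001]
0
target [584.5 239.7  68.5] shift m [ 0.0015 -0.001   0.0039] turn [0.002 0.001 0.001]
```

Shift y by 1 mm and keep lowering.

Request:
send_rows --targets '[0.001,-0.0005,0.0017,0,0,0,-1,0.0015,-0.001,0.0026,0,0,0,-1,0.0015,-0.001,0.0026,0,0,0,-1]'

```text
clock: 19.37
eef_pos: [583.6, 239.5, 69.0]
tcp_rot: [3.14, 0.505, 3.033]
contact_force: [-0.3, -0.7, -2.5]
opening: 0.135
grasp_force: 89.7
```

Request:
send_rows --targets '[0.001,0,0.0017,0,0,0,-1,0.001,0,0.0017,0,0,0,-1,0.001,0,0.0017,0,0,0,-1]'

```text
clock: 19.62
eef_pos: [584.3, 239.7, 68.2]
tcp_rot: [3.14, 0.507, 3.033]
contact_force: [-1.5, -1.6, 7.6]
opening: 0.139
grasp_force: 91.2
```

Request:
send_rows --targets '[0.0005,0,0.0009,0,0,0,-1,0.001,0,0.0017,0,0,0,-1,0.001,0,0.0017,0,0,0,-1]'

```text
clock: 19.87
eef_pos: [584.9, 239.8, 67.8]
tcp_rot: [3.14, 0.509, 3.033]
contact_force: [-11.1, -2.9, 25.4]
opening: 0.141
grasp_force: 94.2
```

```bash
python3 -c "
from mv import *
P=(-7,0,13.5)
rel(117,.225,-50,.225,-58,0,1.2,P); rel(117,.225,-50,.218,-62,0,1,P); rel(117,.218,-62,.215,-66,0,0,P); rel(117,.215,-66,.215,-68,0,0,P)"
```

```text
target [576.6 240.6  67.5] shift m [ 0.0075 -0.     -0.003 ] turn [ 0.  0. -0.]
target [573.1 241.   65.8] shift m [ 0.0114 -0.     -0.0032] turn [ 0.     0.007 -0.   ]
target [569.7 241.4  63.6] shift m [ 0.0039 -0.     -0.0007] turn [ 0.     0.003 -0.   ]
target [567.7 241.6  63.1] shift m [ 0.002  -0.     -0.0004] turn [ 0.  0. -0.]
```

Request:
send_rows --targets '[0.0,0,-0.0015,0,0,0,-1,0.004,0,-0.0025,0,0,0,-1,0.0075,0,-0.003,0,0,0,-1,0.0114,0,-0.0034,0,0.007,0,-1,0.0114,0,-0.0034,0,0.007,0,-1]'

```text
clock: 20.28
eef_pos: [574.1, 242.4, 65.0]
tcp_rot: [3.137, 0.502, 3.033]
contact_force: [0.4, 0.1, 8.6]
opening: 0.137
grasp_force: 91.3
```

Request:
send_rows --targets '[0.002,0,-0.0004,0,0.003,0,-1,0.0039,0,-0.0007,0,0.003,0,-1,0.0039,0,-0.0007,0,0.003,0,-1,0.0039,0,-0.0007,0,0.003,0,-1]'

```text
clock: 20.62
eef_pos: [570.8, 242.9, 63.9]
tcp_rot: [3.137, 0.5, 3.033]
contact_force: [2.2, -0.5, 10.1]
opening: 0.136
grasp_force: 91.3
```

```bash
python3 -c "
from mv import *
st(); b=bay(117); s=r.sense(); print('TCP bay',(b[1].T@(s['eef_pos']-b[0])).round(1)); b=bay(-39); print('A at wall was',(b[1].T@(np.array([554.5,88.8,64.4])-b[0])).round(1))"
```

```text
20.62 [570.8 242.9  63.9] [3.137 0.5   3.033] F [ 2.2 -0.5 10.1] T [-0.05 -0.5  -0.01] op 0.136 q [ 0.58  0.41  2.09 -0.93  0.38 -0.05]
TCP bay [-8.3  1.7 26.2]
A at wall was [-7.6  2.7 26.5]
```

Request:
send_rows --targets '[0.001,-0.001,-0.0002,0,0,0,-1,0.002,-0.0017,-0.0004,0,0,0,-1,0.002,-0.0017,-0.0004,0,0,0,-1]'

```text
clock: 20.87
eef_pos: [569.0, 241.9, 63.5]
tcp_rot: [3.135, 0.5, 3.033]
contact_force: [2.8, 1.2, 9.5]
opening: 0.139
grasp_force: 91.3
```

Request:
send_rows --targets '[0.001,0,-0.0002,0,0,0,-1,0.0025,0,-0.0005,0,0,0,-1,0.0025,0,-0.0005,0,0,0,-1]'

```text
clock: 21.12
eef_pos: [567.8, 242.2, 63.7]
tcp_rot: [3.136, 0.502, 3.033]
contact_force: [7.5, -0.1, 11.2]
opening: 0.135
grasp_force: 91.0
```

```bash
python3 -c "
from mv import *
st(); b=bay(117); s=r.sense(); print('TCP bay',(b[1].T@(s['eef_pos']-b[0])).round(1))"
```

```text
21.12 [567.8 242.2  63.7] [3.136 0.502 3.033] F [ 7.5 -0.1 11.2] T [-0.25 -1.84 -0.  ] op 0.135 q [ 0.58  0.41  2.1  -0.95  0.38 -0.03]
TCP bay [-11.1   0.7  26.8]
```

Request:
send_rows --targets '[0.001,0,-0.0002,0,0,0,-1,0.002,0,-0.0004,0,0,0,-1,0.002,0,-0.0004,0,0,0,-1]'

```text
clock: 21.37
eef_pos: [567.2, 242.4, 63.9]
tcp_rot: [3.136, 0.504, 3.033]
contact_force: [14.4, -3.6, 11.1]
opening: 0.14
grasp_force: 90.7
```

Request:
send_rows --targets '[-0.001,0,0.0002,0,0,0,-1,-0.001,0,0.0002,0,0,0,0.2,-0.001,0,0.0002,0,0,0,0.2,-0.001,0,0.0002,0,0,0,0.2,-0.001,0,0.0002,0,0,0,0.2,-0.001,0,0.0002,0,0,0,0.2,-0.001,0,-0.035,0,0,0,0.2,-0.001,0,-0.07,0,0,0,0.2,-0.001,0,-0.07,0,0,0,-1,-0.001,0,-0.07,0,0,0,-1,-0.001,0,-0.07,0,0,0,-1]' --grip_force 60

```text
clock: 22.28
eef_pos: [529.6, 243.8, 121.5]
tcp_rot: [3.14, 0.496, 3.034]
contact_force: [0.6, -0.5, 0.3]
opening: 0.182
grasp_force: 0.0
```

Run:
```python
from mv import *
st(); b=bay(117); M=b[1]@D
for z in(30,14): go((b[0]+b[1]@[35,0,z],M))
```

```text
22.28 [529.6 243.8 121.5] [3.14  0.496 3.034] F [ 0.6 -0.5  0.3] T [-0.01  0.21  0.  ] op 0.182 q [ 0.63  0.27  2.13 -0.75  0.49 -0.21]
target [610.9 236.8  79.5] shift m [-0.0518  0.0018  0.0757] turn [0.002 0.216 0.001]
target [615.3 236.4  64.1] shift m [-0.0484  0.0017  0.0914] turn [0.002 0.216 0.001]
```

Request:
send_rows --targets '[-0.03,0.001,0.0,0,0.12,0,-1,-0.0518,0.0018,0.02,0,0.216,0,-1,-0.0518,0.0018,0.05,0,0.216,0,-1,-0.0518,0.0018,0.0757,0,0.216,0,-1,-0.0518,0.0018,0.0757,0,0.216,0,-1,-0.0518,0.0018,0.0757,0,0.216,0,-1,-0.0518,0.0018,0.0757,0,0.216,0,-1]'

```text
clock: 22.87
eef_pos: [609.8, 235.8, 78.0]
tcp_rot: [-3.141, 0.277, 3.033]
contact_force: [-0.8, -0.3, 0.6]
opening: -0.003
grasp_force: 0.0
```

Run:
```python
from mv import *
st(); b=bay(117); M=b[1]@D; s=r.sense(); print('TCP bay',(b[1].T@(s['eef_pos']-b[0])).round(1))
go((b[0]+b[1]@[35,0,20],M))
```

```text
22.87 [609.8 235.8  78. ] [-3.141  0.277  3.033] F [-0.8 -0.3  0.6] T [ 0.09  0.15 -0.02] op -0.003 q [ 0.45  0.45  1.87 -0.26  0.6  -0.82]
TCP bay [33.6 -1.2 28.8]
target [613.7 236.5  69.9] shift m [-0.0014  0.0012  0.0088] turn [-0.001 -0.003  0.001]
```

Request:
send_rows --targets '[-0.001,0.001,0.004,0,0,0,-1,-0.001,0.001,0.009,0,0,0,-1,-0.001,0.001,0.009,0,0,0,-1]'

```text
clock: 23.12
eef_pos: [614.4, 238.1, 71.7]
tcp_rot: [3.14, 0.281, 3.035]
contact_force: [1.2, 0.7, 1.0]
opening: -0.003
grasp_force: 0.3
```

Request:
send_rows --targets '[0,0,0.003,0,0,0,-1,0,0,0.005,0,0,0,-1,0,0,0.005,0,0,0,-1]'

```text
clock: 23.37
eef_pos: [616.2, 237.9, 67.5]
tcp_rot: [3.139, 0.281, 3.034]
contact_force: [-0.5, 0.4, -0.4]
opening: 0.002
grasp_force: 0.0
```

Request:
send_rows --targets '[0,0,0.003,0,0,0,-1,0,0,0.005,0,0,0,-1,0,0,0.005,0,0,0,-1]'

```text
clock: 23.62
eef_pos: [617.3, 237.3, 61.6]
tcp_rot: [3.14, 0.28, 3.034]
contact_force: [0.3, -0.3, 0.4]
opening: -0.006
grasp_force: 0.4
```

Run:
```python
from mv import *
st(); b=bay(117); s=r.sense(); print('TCP bay',(b[1].T@(s['eef_pos']-b[0])).round(1))
```

```text
23.62 [617.3 237.3  61.6] [3.14  0.28  3.034] F [ 0.3 -0.3  0.4] T [ 0.04  0.04 -0.09] op -0.006 q [ 0.44  0.48  1.87 -0.27  0.57 -0.81]
TCP bay [36.1  1.1 11.1]
```

Request:
send_rows --targets '[0,0,0.002,0,0,0,-1,0,0,0.004,0,0,0,-1,0,0,0.004,0,0,0,-1]'

```text
clock: 23.87
eef_pos: [617.7, 236.7, 57.0]
tcp_rot: [3.141, 0.278, 3.034]
contact_force: [0.5, -0.3, -0.3]
opening: 0.001
grasp_force: 0.0
```

Request:
send_rows --targets '[0,0,0.002,0,0,0,-1,0,0,0.003,0,0,0,-1,0,0,0.003,0,0,0,-1]'

```text
clock: 24.12
eef_pos: [618.7, 236.8, 55.0]
tcp_rot: [3.141, 0.279, 3.034]
contact_force: [-3.9, -0.7, 6.8]
opening: 0.002
grasp_force: 3.7
```

Run:
```python
from mv import *
from fit import cams,cv2
st(); b=bay(117); s=r.sense(); print('TCP bay',(b[1].T@(s['eef_pos']-b[0])).round(1))
```

```text
24.12 [618.7 236.8  55. ] [3.141 0.279 3.034] F [-3.9 -0.7  6.8] T [-0.1   0.44 -0.06] op 0.002 q [ 0.44  0.49  1.87 -0.27  0.56 -0.81]
TCP bay [35.6  0.8  4.3]
```

Request:
send_rows --targets '[0,0,0.002,0,0,0,-1,0,0,0.003,0,0,0,-1,0,0,0.003,0,0,0,-1]'

```text
clock: 24.37
eef_pos: [618.8, 236.8, 54.8]
tcp_rot: [3.141, 0.279, 3.033]
contact_force: [-24.2, -1.8, 40.5]
opening: -0.002
grasp_force: 22.8
```

Run:
```python
from mv import *
st(); b=bay(117); s=r.sense(); print('TCP bay',(b[1].T@(s['eef_pos']-b[0])).round(1))
```

```text
24.37 [618.8 236.8  54.8] [3.141 0.279 3.033] F [-24.2  -1.8  40.5] T [-0.66  2.26 -0.26] op -0.002 q [ 0.44  0.49  1.87 -0.27  0.56 -0.8 ]
TCP bay [35.7  0.9  4.1]
```

Request:
send_rows --targets '[0,0,-0.03,0,0,0,-1,0,0,-0.065,0,0,0,-1,0,0,-0.1,0,0,0,-1,0,0.02,-0.13,0,0,0,0,0,0.06,-0.15,0,0,0,0.2,0,0.1,-0.15,0,0,0,0.2,0,0.14,-0.15,0,0,0,0.2,0,0.14,-0.15,0,0,0,0.2]'

```text
clock: 25.03
eef_pos: [594.6, 387.3, 197.5]
tcp_rot: [3.135, 0.282, 3.036]
contact_force: [-0.6, -0.3, -0.4]
opening: 0.597
grasp_force: 0.0
```

```bash
cat > ver.py <<'E'
from mv import *
import ribfit as rf
from fit import cams,np,cv2,proj
st()
for n in("scene","top"):
    f=cams.grab_frame(n); rf.F[n]=f; rf.G[n]=cv2.cvtColor(f["color"],cv2.COLOR_BGR2GRAY).astype(float)
def roi(y):
    b=bay(y); o={}
    for n,w in(("scene",(8,9,9,8)),("top",(5,9,5,9))):
        u,v=rf.proj(rf.F[n],[b[0]+b[1]@[-8,0,40]])[0].round().astype(int); o[n]=(u-w[0],v-w[1],u+w[2],v+w[3])
    return o
for y in(117,39,-39,-117):
    print(y)
    for n in(("top",),("scene",)): rf.run([573,124.5,41,-.1],[(y,roi(y))],.28,n,(0,1))
a=rf.F["scene"]["color"][175:255,240:372]; b=rf.F["top"]["color"][154:228,158:268]
a=cv2.resize(a,None,fx=6,fy=6,interpolation=cv2.INTER_CUBIC); cv2.imwrite("pics/v2.png",a)
E
python3 ver.py
```

```text
25.03 [594.6 387.3 197.5] [3.135 0.282 3.036] F [-0.6 -0.3 -0.4] T [-0.04  0.17  0.02] op 0.597 q [ 0.67  0.39  1.64 -0.24  0.91 -0.66]
117
('top',) [ 5.71631e+02  1.26347e+02  4.10000e+01 -1.00000e-01] 7.13
('scene',) [ 5.78624e+02  1.24029e+02  4.10000e+01 -1.00000e-01] 5.44
39
('top',) [ 5.71663e+02  1.26335e+02  4.10000e+01 -1.00000e-01] 7.04
('scene',) [ 5.77363e+02  1.23651e+02  4.10000e+01 -1.00000e-01] 4.89
-39
('top',) [ 5.69535e+02  1.29706e+02  4.10000e+01 -1.00000e-01] 6.31
('scene',) [ 5.76614e+02  1.26261e+02  4.10000e+01 -1.00000e-01] 3.63
-117
('top',) [ 5.69394e+02  1.26966e+02  4.10000e+01 -1.00000e-01] 5.73
('scene',) [ 5.76868e+02  1.23637e+02  4.10000e+01 -1.00000e-01] 4.58
```

View pics/v2.png

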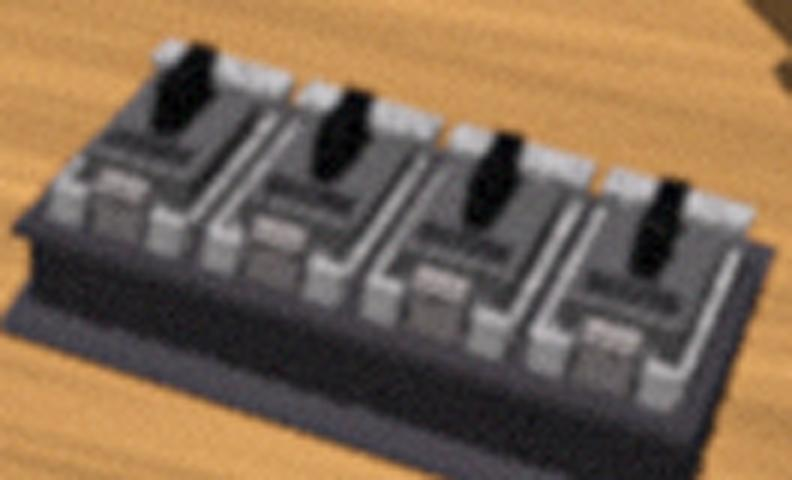

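The picture shows all four cassettes flat, with the latches over their tails at about (120,190), (278,235), (440,280) and (612,335). Cassette A in the third bay sits about 2.9 mm towards +y relative to the others, so I re-centre it with a light grip on its rib.

Run:
```python
from mv import *
st(); b=bay(-39); M=b[1]@D
go((b[0]+b[1]@[-8,.5,115],M))
```

```text
25.13 [593.3 381.7 195.7] [3.141 0.279 3.036] F [-0.3 -0.5 -0.8] T [-0.01  0.14  0.03] op 0.6 q [ 0.67  0.39  1.65 -0.24  0.92 -0.67]
target [529.6  89.3 149.3] shift m [ 0.0441 -0.2975  0.0354] turn [ 0.002 -0.001  0.003]
```

Request:
send_rows --targets '[0.03,-0.2975,0.0,0,0,0.003,0.2,0.03,-0.2975,0.0,0,0,0.003,0.2,0.03,-0.2975,0.0,0,0,0.003,0.2,0.03,-0.2975,0.0,0,0,0.003,0.2,0.03,-0.2975,0.0,0,0,0.003,0.2,0.03,-0.2975,0.0,0,0,0.003,0.2,0.03,-0.2975,0.0,0,0,0.003,0.2,0.0441,-0.2975,0.02,0,0,0.003,0.2,0.0441,-0.2975,0.0354,0,0,0.003,0.2,0.0441,-0.2975,0.0354,0,0,0.003,0.2,0.0441,-0.2975,0.0354,0,0,0.003,0.2,0.0441,-0.2975,0.0354,0,0,0.003,0.2]'

```text
clock: 26.13
eef_pos: [529.7, 88.0, 150.4]
tcp_rot: [3.139, 0.28, 3.03]
contact_force: [-0.7, -0.3, -0.0]
opening: 0.598
grasp_force: 0.0
```

Run:
```python
from mv import *
st(); b=bay(-39); M=b[1]@D
go((b[0]+b[1]@[-8,.5,60],M)); go((b[0]+b[1]@[-8,.5,16],M))
```

```text
26.13 [529.7  88.  150.4] [3.139 0.28  3.03 ] F [-0.7 -0.3 -0. ] T [-0.    0.1   0.02] op 0.598 q [ 0.22  0.16  2.08 -0.15  0.63 -1.13]
target [544.7  87.7  96.5] shift m [0.0006 0.0012 0.056 ] turn [ 0.002 -0.    -0.002]
target [556.8  86.3  54.2] shift m [0.0006 0.0011 0.1   ] turn [ 0.002 -0.    -0.002]
```

Request:
send_rows --targets '[0.0006,0.001,0.03,0.002,0,-0.002,0.2,0.0006,0.001,0.056,0.002,0,-0.002,0.2,0.0006,0.001,0.08,0.002,0,-0.002,0.2,0.0006,0.001,0.1,0.002,0,-0.002,0.2,0.0006,0.001,0.1,0.002,0,-0.002,0.2,0.0006,0.001,0.1,0.002,0,-0.002,0.2,0.0006,0.001,0.1,0.002,0,-0.002,0.2]'

```text
clock: 26.72
eef_pos: [557.0, 86.8, 54.8]
tcp_rot: [3.142, 0.281, 3.033]
contact_force: [-1.6, -0.1, 0.9]
opening: 0.599
grasp_force: 0.0
```

Run:
```python
from mv import *
st(); b=bay(-39); M=b[1]@D
go((b[0]+b[1]@[-8,.5,16],M))
```

```text
26.72 [557.   86.8  54.8] [3.142 0.281 3.033] F [-1.6 -0.1  0.9] T [ 0.02  0.15 -0.02] op 0.599 q [ 0.21  0.36  2.1  -0.21  0.42 -1.07]
target [556.8  86.3  54.2] shift m [ 0.0004 -0.0005  0.0006] turn [0.    0.001 0.   ]
```

Close lightly, check, then open and back away.

Request:
send_rows --targets '[0,-0.0005,0,0,0,0,-1,0,-0.0005,0,0,0,0,-1,0,-0.0005,0,0,0,0,-1,0,-0.0005,0,0,0,0,-1,0,-0.0005,0,0,0,0,-1,0,-0.0005,0,0,0,0,-1]' --grip_force 30

```text
clock: 27.22
eef_pos: [557.0, 86.1, 54.7]
tcp_rot: [3.141, 0.281, 3.033]
contact_force: [-2.8, 2.4, 9.3]
opening: 0.152
grasp_force: 34.6
```

Run:
```python
from mv import *
st(); b=bay(-39); s=r.sense(); print(s["grasp_force"],(b[1].T@(s['eef_pos']-b[0])).round(1))
```

```text
27.22 [557.   86.1  54.7] [3.141 0.281 3.033] F [-2.8  2.4  9.3] T [ 0.11  0.28 -0.03] op 0.152 q [ 0.21  0.36  2.1  -0.21  0.42 -1.07]
34.62013363838196 [-7.6  0.3 16.4]
```

Request:
send_rows --targets '[0,0,0,0,0,0,0.2,0,0,0,0,0,0,0.2,0,0,0,0,0,0,0.2,0,0,0,0,0,0,0.2,0,0,-0.03,0,0,0,0.2,0,0,-0.07,0,0,0,0.2,0,0,-0.11,0,0,0,0.2,0,0.04,-0.14,0,0,0,0.2,0,0.08,-0.14,0,0,0,0.2,0,0.12,-0.14,0,0,0,0.2,0,0.16,-0.14,0,0,0,0.2,0,0.2,-0.14,0,0,0,0.2]'

```text
clock: 28.22
eef_pos: [539.6, 290.6, 188.6]
tcp_rot: [3.141, 0.28, 3.032]
contact_force: [1.0, 0.1, -0.3]
opening: 0.6
grasp_force: 0.0
```

Request:
send_rows --targets '[0,0.04,0,0,0,0,0.2,0,0.08,0,0,0,0,0.2,0,0.1,0,0,0,0,0.2,0,0.1,0,0,0,0,0.2,0,0.1,0,0,0,0,0.2]'

```text
clock: 28.63
eef_pos: [550.1, 388.8, 187.2]
tcp_rot: [-3.14, 0.279, 3.035]
contact_force: [0.0, -0.1, -0.9]
opening: 0.6
grasp_force: 0.0
```

```bash
python3 ver.py
```

```text
28.63 [550.1 388.8 187.2] [-3.14   0.279  3.035] F [ 0.  -0.1 -0.9] T [-0.03  0.11  0.01] op 0.6 q [ 0.72  0.36  1.72 -0.26  0.89 -0.59]
117
('top',) [ 5.71638e+02  1.26308e+02  4.10000e+01 -1.00000e-01] 7.48
('scene',) [ 5.77767e+02  1.23892e+02  4.10000e+01 -1.00000e-01] 5.31
39
('top',) [ 5.71382e+02  1.26259e+02  4.10000e+01 -1.00000e-01] 7.07
('scene',) [ 5.77347e+02  1.23642e+02  4.10000e+01 -1.00000e-01] 5.22
-39
('top',) [ 5.69769e+02  1.26975e+02  4.10000e+01 -1.00000e-01] 6.37
('scene',) [ 5.77492e+02  1.23816e+02  4.10000e+01 -1.00000e-01] 4.59
-117
('top',) [ 5.69494e+02  1.27011e+02  4.10000e+01 -1.00000e-01] 6.24
('scene',) [ 5.76097e+02  1.23557e+02  4.10000e+01 -1.00000e-01] 4.53
```

All four ribs now line up to within about 1 mm. The arm is clear, so I hand in.

```bash
python3 -c "
from rig import r
print(r.sign_off())"
```

```text
the job is handed in; nothing more can be done
None
```

Both loose cassettes are home in the two empty bays under lip and latch, in line with the other two to about 1 mm by camera; the arm is clear and the job was handed in at about 29 s (result not reported back).

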